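Raise a laser power sensor to beam height on a star-wheel elevator

TASK

Stand the black power sensor upright in the middle of the elevator's platform, with its glass window squarely facing the small laser. Then raise the platform by pushing the spokes of the star wheel round, one after another, until the middle of the window is level with the laser's aperture, and leave it there. Do not push or pull on the platform itself, and do not bump the laser or the loose things round about.

Things in the scene. Friction and masses are not known exactly. Their poses are not given: they have to be found in the camera images.
- sensor_center (a point): Black optical power sensor head, loose, 0.21 kg: an upright disc, 60 mm in diameter, 22 mm thick, its top 61 mm above the underside, on a flat foot 22 x 30 mm. This point is on the axis of the stem on top, 40 mm above the underside. z up; x runs through the thickness from the window face (-x side) to the back (+x side).
- sensor_stem (a point): Middle of the sensor's bare steel stem, vertical, 8 mm in diameter, from 60 to 80 mm above the sensor's underside; a good place to grip it from above. The point is 70 mm above the underside. Axes as sensor_center.
- sensor_window (a point): Middle of the sensor's round glass window on its front face, 31 mm above the underside and 13 mm in -x from the stem's axis. Axes as sensor_center; the window looks along -x.
- platform_top (a point): Middle of the elevator's platform, on its upper face: a flat shelf, 76 (x) x 64 (y) mm, with a dark anti-slip sheet. x points from the platform to the column, z up. An upright carriage plate 46 mm wide, 42 mm in +x of this point, stands 50 mm above the platform and rises with it; the column behind it ends 130 mm above the table. The sensor's stem belongs over this point.
- wheel_hub (a point): Centre of the star wheel, 75 mm above the table, on a level shaft along y, 75 mm in +y of the column's side: hub 32 mm in diameter, 20 mm thick; five steel spokes 8 mm thick, 72 degrees apart, each with a black ball, 16 mm in diameter, centred 50 mm from the axis. x points away from the robot, z up. Pushing an upper spoke to +x raises the platform, to -x lowers it.
- star_wheel (a joint): Angle of the star wheel in rad, growing as the platform rises: 7 mm of rise per rad, 8.8 mm per spoke. At 0 one spoke points straight up; a growing angle leans it to +x. Range 0 to 8. A rack and pinion with drag: some 4 N at a spoke turns it, and it stays where it is left.
- laser_aperture (a point): Middle of the front face of a small black cylindrical laser with a brass nose, 27 mm in diameter, 66 mm long, on a post in a post holder fixed to the table. It is level and looks along its own +y, across the middle of the platform; its z is up. It is off. Its height differs each time: 93 to 109 mm above the table.
- spare_tube: Bystander: black lens tube, 30 mm in diameter and 45 mm high, loose, standing on end; origin at the centre of its underside.
- case_b: Bystander: round white lens case, 57 mm in diameter, 20 mm high, loose; origin at the centre of its underside.
- fork: Bystander: black clamping fork, 78 x 32 x 13 mm, loose, lying behind the elevator; origin at the centre of its underside.

How it is judged:
On the way, in this order (a step that is already met when the one before it is completed fails the run):
1. the sensor stands on the platform, released (horizontal distance between sensor_center and platform_top below 0.012 m and z of sensor_center in the frame of platform_top below 0.043 m and angle between sensor_center's own z axis and vertical below 0.1 rad and contact force between the fingers and sensor below 0.1 N), for 0.2 s.
2. the middle of the window is level with the laser's aperture (z of sensor_window in the frame of laser_aperture between -0.0025 and 0.0025 m), for 0.2 s.
At the end, for the whole second after the job is handed in: The sensor stands upright and at rest on the platform, its stem within 10 mm of the platform's middle, the window facing the laser within 10 degrees, and the window's middle level with the laser's aperture within 2.5 mm (all of step 2 and horizontal distance between sensor_center and platform_top below 0.01 m and z of sensor_center in the frame of platform_top between 0.037 and 0.043 m and angle between sensor_center's own z axis and vertical below 0.08 rad and angle between the x axis of sensor_center and the y axis of laser_aperture, either way round below 0.17 rad and x of laser_aperture in the frame of sensor_center below -0.05 m and linear speed of sensor below 0.01 m/s and velocity of joint star_wheel between -0.05 and 0.05 rad/s); the robot touches nothing.
It fails at once if the platform is pushed or pulled by the fingers or the arm (more than 15 N) (contact force between any of the arm, the fingers and platform above 15 N).
It fails at once if the sensor is tipped over or dropped (angle between sensor_center's own z axis and vertical above 0.5 rad or contact force between sensor and platform above 40 N).
It fails at once if the laser is bumped (distance of laser_aperture from where it was at the start of the episode above 0.003 m or contact force between the arm and laser above 5 N).
It fails at once if a bystander is disturbed (distance of any of spare_tube, case_b, fork from where it was at the start of the episode above 0.02 m).
It also fails if it takes over 72 s, if anything falls off the work surface, if the arm or the gripper's body presses on something with over 40 N, if the wrist force passes 120 N, or if a joint passes its speed limit or range.

ROBOT

A 6-joint arm with a two-finger parallel gripper is mounted at the origin on a cart in front of the work surface, level with it; the furniture and walls round the work are solid. World frame = base frame: x ahead of the robot, y to its left, z up, the work surface at z = 0. Lengths are in m, angles in rad, forces in N, time in s.
With the tool pointing down it reaches from about 0.25 to 0.775 m from the base axis. Payload 4 kg.
Tool frame: the origin (TCP) lies at the very end of the fingers, on their centre line; the grasp point (between the pads) lies hold_point_z behind it (hold_point_z is the distance from the TCP to the grasp point, in m); x points along the fingers, y is the direction in which the jaws open and shut, and the axes are right-handed (so a half turn about x gives the same grasp; the last joint's range is limited). The gripper opens to 85 mm and grips with 20 to 120 N. Pads are 22 mm wide; open, the fingers measure 114 mm over their backs; the gripper's body (76 mm by 85 mm) begins 54 mm behind the grasp point. The pads swing forward as they close: fully open they stand 13 mm farther back than shut.
Start: joints at [-1.3, 0.087, 1.371, -0, 1.684, -0.103], TCP at [0.201, -0.512, 0.231] pointing down, gripper open.
Joint ranges: [-3.1, 3.1], [-0.76, 2.03], [0.27, 2.55], [-1.08, 4.22], [0.17, 2.65], [-2.57, 2.57]. Speed limits (rad/s): [2.79, 2.79, 3.14, 3.14, 3.14, 3.14].

INTERFACE

Orientations are given as a rotation vector (axis times angle).
In Python, from station import sense, grab_frame, calibration, job_done, boxes_of, regions_of, spot_point, hold_point_z gives the robot as it stands.
- The arm moves only by the shell command python3 -m inch 'ROWS'. ROWS is JSON, a list of rows, each an object with "gripper": the closure in counts, from 0 (fully open) to 255 (shut); "delta_pos": the shift along the world's x, y, z each as a share of 60 cm, from -1 to 1, a list of three; "rot": the turn, a rotation vector about the world's x, y, z each as a share of 30 degrees, from -1 to 1, a list of three. In form: [{"gripper": gripper, "delta_pos": [dx, dy, dz], "rot": [rx, ry, rz]}, ...]. A call has 1 to 12 rows; each row shifts and turns the commanded pose from where the row before left it; what a row does not reach is not made up. A row lasts 1/8 s, in which the tool goes at most 62.5 mm and 10.7 degrees, less where a joint would pass 70% of its speed; a pose out of reach is approached as far as the arm can. A call with a number of a shift or a turn outside -1 to 1 is refused whole. A call with a gripper value outside its range is refused whole. The fingers move at their own pace and stop on an object; the grip force is fixed at half the most. Time passes only in rows, so rows that do not move let the fingers close. It gives the time, the measured TCP pose, the force and the opening at its end, in the units of the state.
- sense(): the state, without advancing time (a new reading comes with each control period).
- grab_frame(name): name is "scene" or "side" or "wrist"; returns (picture, depth): 400x640x3 uint8, red, green, blue; 400x640 float32, m along the optical axis (not along the pixel's ray), 0 where there is no reading.
- calibration(name): a dict with "mtx" (3x3 intrinsics, pixels), "eye" and "orientation" of the camera in the world. Camera axes: x right, y up, looking along -z (the intrinsics and any distortion apply to the point x, -y, -z); pixel columns grow to the right and rows downward; lengths in m; the calibration is good to about 2 mm. A picture is of the moment at which its call begins: read the wrist's pose just before it. calibration takes no time and is no camera call; for the wrist camera it gives the pose at the moment of the call.
- job_done(): hands the job in, once; it reports no verdict.
Trained networks look in the newest picture that a camera, given by its name, has taken for a name from the list of things; names that differ only in an ending like _2 or _b are one class to them, and where a whole thing is asked for, a point or a joint stands for the part that bears it (a point fixed in the world has none). Each returns a list of dicts, best first, with "score" (0 to 1); they miss things now and then, are a little off and sometimes report something else, mostly with a low value. They report only what shows in the picture. A call takes as long as a camera call.
- boxes_of(camera, query): "centre" ([x, y, z] in m, in world coordinates, good to about 4 mm: the middle of the surface that is visible of it).
- regions_of(camera, query): "mask" (400x640 bool, what is visible of it).
- spot_point(camera, query): "centre" ([x, y, z] in m, in world coordinates, good to about 4 mm: a listed point, or the origin of a listed thing).
The state is a dict: "clock": time; "joint_positions": joint angles; "joint_velocities": joint speeds; "tau": joint torques, N m; "tcp_pos": TCP position; "tool_rot": TCP orientation; "ft_force": force on the tool from outside, world axes, zero at the start; "torque": the same for the moment, N m; "finger_gap": finger opening in m.
Only numpy, scipy, OpenCV 4.12 (cv2) and the standard library are available. Lean on these libraries where they do the work, as an engineer would, in place of code of your own. Each camera call takes 0.05 s, during which the arm holds its last target.

## Working session

There is one attempt and no reset: what is moved stays moved. The work goes in short steps, Python scripts to look and compute and a shell command to move; the robot and the scene stay as the last step left them, time stands still between calls to the robot, and variables do not carry over. Pictures are saved under pics/ and viewed, and the job is handed in when it is done.

```bash
ls; mkdir -p pics; python3 - <<'E'
from station import *
import cv2
s=sense(); print({k:(v if not hasattr(v,'round') else v) for k,v in s.items()}); print(hold_point_z)
for n in ['scene','side']:
    p,d=grab_frame(n); cv2.imwrite(f'pics/{n}0.png',p[:,:,::-1]); c=calibration(n); print(n,c)
    for q in ['sensor_center','sensor_stem','sensor_window','platform_top','wheel_hub','laser_aperture','spare_tube','case_b','fork']:
        r=spot_point(n,q); print(q,[([round(float(x),4) for x in a['centre']],round(a['score'],2)) for a in r[:2]])
print(sense()['clock'])
E
```

```text
pics
{'clock': 0.0, 'joint_positions': array([-1.30008538e+00,  8.79627311e-02,  1.37230152e+00, -1.24300095e-05,
        1.68359082e+00, -1.03096221e-01]), 'joint_velocities': array([-1.28608897e-03,  1.77578348e-03, -1.37049824e-03, -3.72976899e-04,
       -5.35947050e-04, -9.75959201e-05]), 'tau': array([ 7.54481134e-04, -3.51857436e+01, -3.13275254e+01, -3.06926700e-05,
        1.08662870e-02,  1.82178394e-05]), 'tcp_pos': array([ 0.200696  , -0.51152731,  0.23011093]), 'tool_rot': array([ 2.0178353 ,  0.38394623, -2.01824954]), 'ft_force': array([ 0.22064858, -0.40273632,  0.71094818]), 'torque': array([ 0.01533561, -0.0050805 ,  0.00716079]), 'finger_gap': 0.085597462747621}
0.0187
scene {'mtx': array([[511.80837765,   0.        , 328.61362523],
       [  0.        , 511.80837765, 199.53290585],
       [  0.        ,   0.        ,   1.        ]]), 'eye': array([-0.30009888, -1.20722576,  0.95301915]), 'orientation': array([ 1.00237496, -0.30694105, -0.58644066])}
sensor_center [([0.4599, 0.2134, 0.0428], 0.56)]
sensor_stem [([0.4574, 0.2118, 0.0713], 0.65)]
sensor_window [([0.4
[... 412 characters left out ...]
.        , 486.8217578 , 200.73660053],
       [  0.        ,   0.        ,   1.        ]]), 'eye': array([0.20099111, 1.02043209, 1.08251189]), 'orientation': array([ 0.16884992, -1.16891076, -2.57612756])}
sensor_center [([0.4584, 0.2102, 0.0417], 0.77)]
sensor_stem [([0.4606, 0.2083, 0.0711], 0.79)]
sensor_window [([0.4472, 0.2201, 0.0344], 0.93)]
platform_top [([0.4665, -0.1943, 0.0423], 0.82)]
wheel_hub [([0.5175, -0.0776, 0.077], 0.77), ([0.495, -0.3514, 0.0971], 0.26)]
laser_aperture []
spare_tube [([0.4619, 0.2919, 0.0027], 0.56)]
case_b [([0.4006, 0.3422, 0.0034], 0.94), ([0.4606, 0.2097, 0.0697], 0.31)]
fork [([0.6862, -0.1425, -0.0027], 0.45), ([0.464, -0.1881, 0.0408], 0.34)]
1.0
```

View pics/scene0.png

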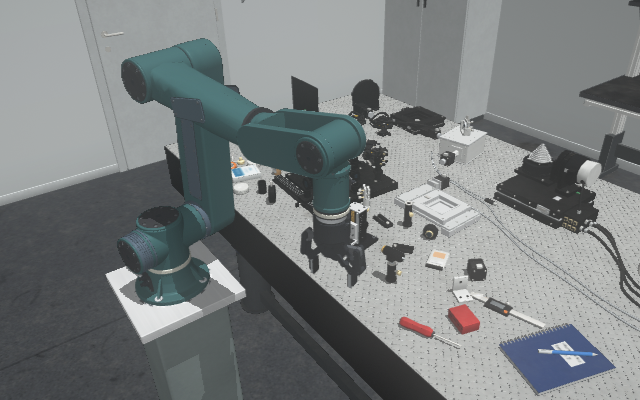

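View pics/side0.png

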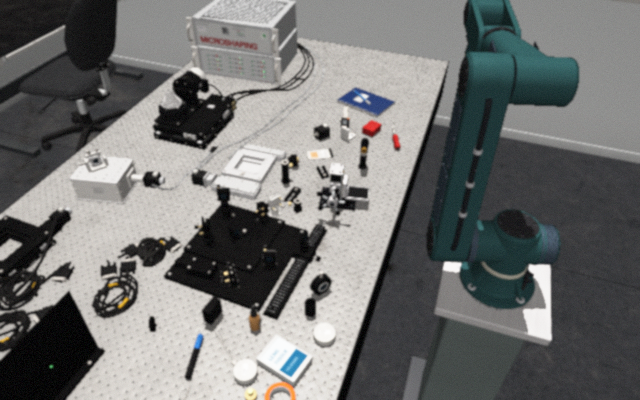

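```bash
cat > h.py <<'E'
from station import *
import numpy as np, cv2
from scipy.spatial.transform import Rotation as R
np.set_printoptions(precision=4,suppress=True)
def tool():
    s=sense(); M=R.from_rotvec(s['tool_rot']).as_matrix()
    print('t',round(s['clock'],3),'tcp',s['tcp_pos'],'F',s['ft_force'],'gap',round(s['finger_gap'],4))
    print(' x',M[:,0],'y',M[:,1],'jawyaw',np.degrees(np.arctan2(M[1,1],M[0,1])).round(2),'q',s['joint_positions'])
def cam(n):
    c=calibration(n); return c['mtx'],np.array(c['eye']),R.from_rotvec(c['orientation']).as_matrix()
def proj(n,P):
    K,e,M=cam(n); p=(np.atleast_2d(P)-e)@M; p=p*[1,-1,-1]; u=p@K.T; return u[:,:2]/u[:,2:]
def cloud(n,d):
    K,e,M=cam(n); v,u=np.mgrid[:d.shape[0],:d.shape[1]]
    x=(u-K[0,2])/K[0,0]*d; y=(v-K[1,2])/K[1,1]*d
    return np.stack([x,-y,-d],-1)@M.T+e
def look(n,name,qs=()):
    p,d=grab_frame(n); cv2.imwrite(f'pics/{name}.png',p[:,:,::-1]); np.savez(f'{name}.npz',p=p,d=d,c=cloud(n,d))
    for q in qs:
        print(q,[(np.array(a['centre']),round(a['score'],2)) for a in spot_point(n,q)[:2]])
    return p,d
E
python3 - <<'E'
from h import *
tool(); print(cam('wrist')[1:])
look('wrist','w0')
E
```

```text
t 1.0 tcp [ 0.2008 -0.5121  0.2314] F [0.3702 0.5157 0.2795] gap 0.0852
 x [ 0.     -0.0002 -1.    ] y [ 0.3651 -0.931   0.0002] jawyaw -68.59 q [-1.3001  0.0872  1.3707 -0.      1.6836 -0.1031]
(array([ 0.266 , -0.4849,  0.3749]), array([[ 0.3653,  0.8955,  0.2542],
       [-0.9309,  0.3515,  0.0992],
       [-0.0005, -0.2729,  0.962 ]]))
```

```bash
python3 -m inch '[{"gripper":0,"delta_pos":[0,0,0.08],"rot":[0,0,0]},{"gripper":0,"delta_pos":[0.03,0.085,0.02],"rot":[0,0,0]},{"gripper":0,"delta_pos":[0.032,0.088,0],"rot":[0,0,0]},{"gripper":0,"delta_pos":[0.032,0.088,0],"rot":[0,0,0]},{"gripper":0,"delta_pos":[0.032,0.088,0],"rot":[0,0,0.24]},{"gripper":0,"delta_pos":[0.032,0.088,0],"rot":[0,0,0.24]},{"gripper":0,"delta_pos":[0.032,0.088,0],"rot":[0,0,0.24]},{"gripper":0,"delta_pos":[0.032,0.088,0],"rot":[0,0,0.24]},{"gripper":0,"delta_pos":[0.032,0.088,0],"rot":[0,0,0]},{"gripper":0,"delta_pos":[0.032,0.088,0],"rot":[0,0,0]},{"gripper":0,"delta_pos":[0.032,0.088,0],"rot":[0,0,0]},{"gripper":0,"delta_pos":[0.032,0.088,0],"rot":[0,0,0]}]'; python3 -m inch '[{"gripper":0,"delta_pos":[0.032,0.088,0],"rot":[0,0,0]},{"gripper":0,"delta_pos":[0.032,0.088,0],"rot":[0,0,0]},{"gripper":0,"delta_pos":[0.032,0.088,0],"rot":[0,0,0]},{"gripper":0,"delta_pos":[0,0,0],"rot":[0,0,0]},{"gripper":0,"delta_pos":[0,0,0],"rot":[0,0,0]}]'; python3 - <<'E'
from h import *
tool()
look('wrist','w1',['sensor_center','sensor_stem','sensor_window','spare_tube','case_b'])
tool()
E
```

```text
clock: 2.55
tcp_pos: [0.4112, 0.0688, 0.2917]
tool_rot: [1.7, 0.796, -1.698]
ft_force: [0.4, 0.0, 1.1]
finger_gap: 0.0851
clock: 3.18
tcp_pos: [0.4683, 0.2251, 0.2911]
tool_rot: [1.698, 0.796, -1.7]
ft_force: [-0.1, 1.0, 0.2]
finger_gap: 0.0851
t 3.175 tcp [0.4683 0.2251 0.2911] F [-0.1495  1.0122  0.2424] gap 0.0851
 x [-0.0005 -0.0009 -1.    ] y [ 0.7687 -0.6396  0.0001] jawyaw -39.76 q [ 0.3394  0.0159  1.3279 -0.0007  1.7986  1.0332]
sensor_center [(array([0.4594, 0.2123, 0.0383]), 0.83), (array([0.4042, 0.3437, 0.0038]), 0.64)]
sensor_stem []
sensor_window [(array([0.4487, 0.2157, 0.0306]), 0.75)]
spare_tube [(array([ 0.4602,  0.2875, -0.0018]), 0.52)]
case_b [(array([0.4065, 0.3422, 0.0015]), 0.87)]
t 3.475 tcp [0.4684 0.2244 0.2919] F [ 0.1263  0.6208 -0.3108] gap 0.0854
 x [ 0.001   0.0002 -1.    ] y [ 0.7675 -0.6411  0.0006] jawyaw -39.87 q [ 0.3377  0.0141  1.3282 -0.0001  1.7983  1.0336]
```

View pics/w1.png

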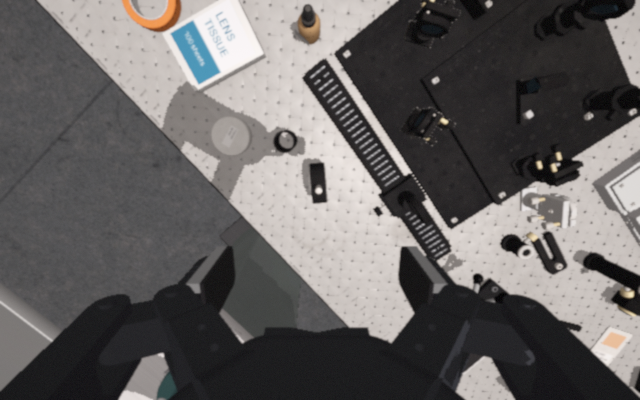

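```bash
python3 - <<'E'
from h import *
z=np.load('w1.npz'); c=z['c']; d=z['d']
m=(np.hypot(c[...,0]-.46,c[...,1]-.212)<.05)&(d>0)
for lo,hi in [(.02,.045),(.045,.064),(.064,.1)]:
    P=c[m&(c[...,2]>lo)&(c[...,2]<hi)]
    print(lo,len(P),P.mean(0) if len(P) else '')
P=c[m&(c[...,2]>.03)&(c[...,2]<.064)][:,:2].astype(np.float32)
print(cv2.minAreaRect(P)); print(cv2.boxPoints(cv2.minAreaRect(P)))
P=c[m&(c[...,2]>.064)]; print(P.min(0),P.max(0))
p=z['p'][140:230,270:370]; cv2.imwrite('pics/w1c.png',cv2.resize(p[:,:,::-1],None,fx=7,fy=6.5,interpolation=cv2.INTER_CUBIC)[:600])
t=c[m&(c[...,2]<.005)]; print('table z',np.median(c[200:210,250:260,2]), t[:,2].mean())
E
```

```text
0.02 70 [0.4709 0.2309 0.04  ]
0.045 543 [0.463  0.2154 0.0571]
0.064 45 [0.4621 0.2135 0.0777]
((0.46052899956703186, 0.2137840986251831), (0.058963850140571594, 0.024479081854224205), 54.700016021728516)
[[0.4335 0.1968]
 [0.4535 0.1827]
 [0.4876 0.2308]
 [0.4676 0.2449]]
[0.4259 0.1844 0.0641] [0.5099 0.2617 0.3966]
table z 0.001127334563665372 0.0011937361809868188
```

View pics/w1c.png

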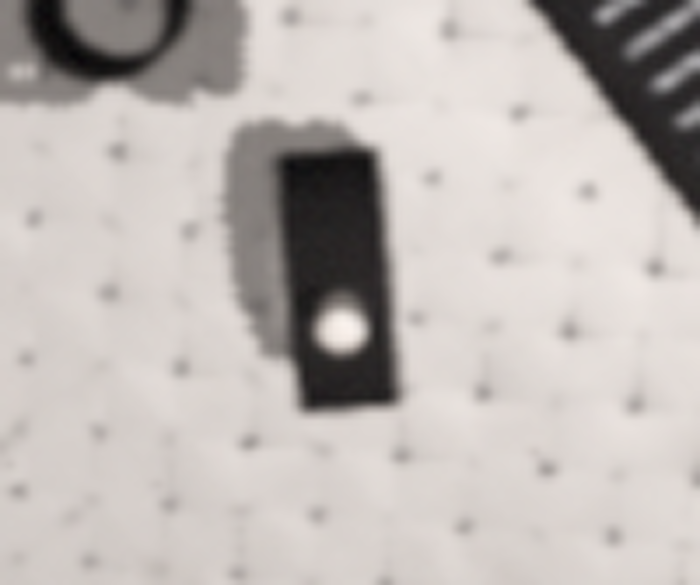

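```bash
python3 - <<'E'
from h import *
z=np.load('w1.npz'); c=z['c'][180:200,308:332].reshape(-1,3)
P=c[(c[:,2]>.068)&(c[:,2]<.09)]; print(len(P),P.mean(0),P.min(0),P.max(0))
K,e,M=cam('wrist')
for (u,v,zz) in [(318.7,190.3,.08),(318.7,186,.06)]:
    r=M@np.array([(u-K[0,2])/K[0,0],-(v-K[1,2])/K[1,1],-1]); print(e+r*(zz-e[2])/r[2])
E
```

```text
40 [0.4618 0.2134 0.0793] [0.458  0.2092 0.0701] [0.4651 0.2165 0.0833]
[0.4614 0.212  0.08  ]
[0.4624 0.213  0.06  ]
```

```bash
python3 -m inch '[{"gripper":60,"delta_pos":[-0.0113,-0.019,-0.08],"rot":[0,0,0.153]},{"gripper":60,"delta_pos":[0,0,-0.09],"rot":[0,0,0]},{"gripper":60,"delta_pos":[0,0,-0.09],"rot":[0,0,0]},{"gripper":60,"delta_pos":[0,0,-0.06],"rot":[0,0,0]},{"gripper":60,"delta_pos":[0,0,-0.03],"rot":[0,0,0]},{"gripper":60,"delta_pos":[0,0,0],"rot":[0,0,0]},{"gripper":60,"delta_pos":[0,0,0],"rot":[0,0,0]}]'; python3 - <<'E'
from h import *
tool()
look('wrist','w2',[])
E
```

```text
clock: 4.35
tcp_pos: [0.4631, 0.2143, 0.0835]
tool_rot: [1.649, 0.852, -1.642]
ft_force: [0.2, 0.4, 0.9]
finger_gap: 0.0654
t 4.35 tcp [0.4631 0.2143 0.0835] F [0.2375 0.4382 0.8905] gap 0.0654
 x [ 0.0038  0.0012 -1.    ] y [ 0.8171 -0.5765  0.0024] jawyaw -35.21 q [ 0.3223  0.0749  1.6833 -0.0001  1.3794  0.9368]
```

View pics/w2.png

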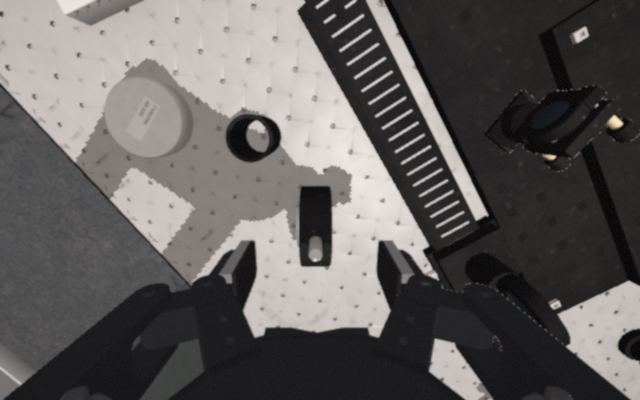

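```bash
python3 - <<'E'
from h import *
z=np.load('w2.npz'); c=z['c'][200:275,295:340].reshape(-1,3)
P=c[(c[:,2]>.066)&(c[:,2]<.09)]; print(len(P),np.median(P,0),P.min(0),P.max(0))
tool(); print(proj('wrist',[[.4615,.213,.08],[.4615,.213,.06]]))
c=z['c'][180:275,290:345].reshape(-1,3)
P=c[(c[:,2]>.04)&(c[:,2]<.064)][:,:2].astype(np.float32);print(cv2.minAreaRect(P))
E
```

```text
262 [0.4621 0.2148 0.08  ] [0.4571 0.2093 0.0663] [0.4653 0.2172 0.0826]
t 4.4 tcp [0.4633 0.2144 0.0837] F [-0.4577  0.5751 -0.036 ] gap 0.0651
 x [ 0.0043  0.0014 -1.    ] y [ 0.8171 -0.5764  0.0027] jawyaw -35.2 q [ 0.3224  0.0747  1.6831 -0.      1.3793  0.9368]
[[316.0094 253.5906]
 [315.9747 239.8263]]
((0.46117690205574036, 0.2153303623199463), (0.05570090934634209, 0.02439984306693077), 54.75968551635742)
```

```bash
python3 -m inch '[{"gripper":60,"delta_pos":[0,0,-0.032],"rot":[0,0,0]},{"gripper":60,"delta_pos":[0,0,0],"rot":[0,0,0]},{"gripper":160,"delta_pos":[0,0,0],"rot":[0,0,0]},{"gripper":220,"delta_pos":[0,0,0],"rot":[0,0,0]},{"gripper":255,"delta_pos":[0,0,0],"rot":[0,0,0]},{"gripper":255,"delta_pos":[0,0,0],"rot":[0,0,0]},{"gripper":255,"delta_pos":[0,0,0],"rot":[0,0,0]},{"gripper":255,"delta_pos":[0,0,0],"rot":[0,0,0]}]'; python3 - <<'E'
from h import *
tool()
look('wrist','w3',[])
E
```

```text
clock: 5.4
tcp_pos: [0.4622, 0.2141, 0.0629]
tool_rot: [1.647, 0.853, -1.644]
ft_force: [0.1, -0.8, 3.7]
finger_gap: 0.0051
t 5.4 tcp [0.4622 0.2141 0.0629] F [ 0.1377 -0.7855  3.6752] gap 0.0051
 x [ 0.0015  0.0004 -1.    ] y [ 0.8173 -0.5763  0.001 ] jawyaw -35.19 q [ 0.3226  0.0937  1.7069 -0.0002  1.3394  0.9368]
```

View pics/w3.png

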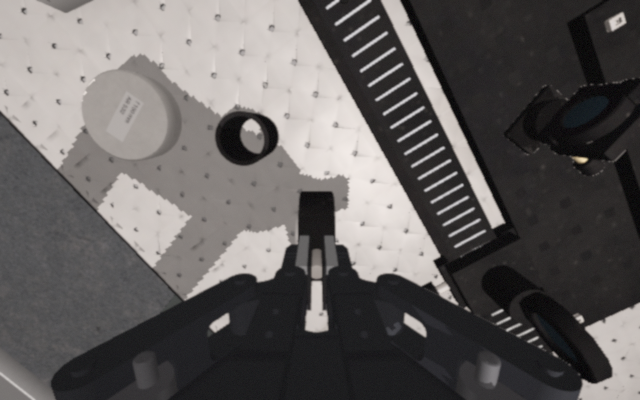

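```bash
python3 -m inch '[{"gripper":255,"delta_pos":[0,0,0.02],"rot":[0,0,0]},{"gripper":255,"delta_pos":[0,0,0.04],"rot":[0,0,0]},{"gripper":255,"delta_pos":[0,0,0.06],"rot":[0,0,0]},{"gripper":255,"delta_pos":[0,0,0.06],"rot":[0,0,0]},{"gripper":255,"delta_pos":[0,0,0],"rot":[0,0,0]},{"gripper":255,"delta_pos":[0,0,0],"rot":[0,0,0]}]'; python3 - <<'E'
from h import *
tool()
look('wrist','w4',[])
E
```

```text
clock: 6.2
tcp_pos: [0.4607, 0.2137, 0.1685]
tool_rot: [1.643, 0.854, -1.648]
ft_force: [0.2, -0.5, -0.9]
finger_gap: 0.0044
t 6.2 tcp [0.4607 0.2137 0.1685] F [ 0.1809 -0.4792 -0.8562] gap 0.0044
 x [-0.0028 -0.001  -1.    ] y [ 0.8172 -0.5763 -0.0017] jawyaw -35.19 q [ 0.3226  0.0165  1.5694 -0.      1.5586  0.9368]
```

View pics/w4.png

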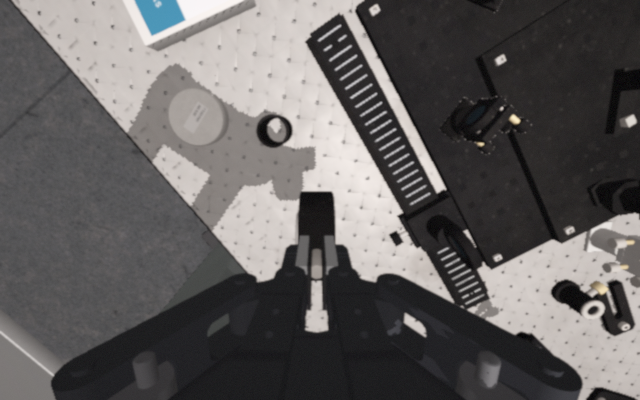

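```bash
python3 -m inch '[{"gripper":255,"delta_pos":[0,0,0.055],"rot":[0,0,0.16]},{"gripper":255,"delta_pos":[0.008,-0.03,0.055],"rot":[0,0,0.32]},{"gripper":255,"delta_pos":[0.008,-0.052,0.055],"rot":[0,0,0.32]},{"gripper":255,"delta_pos":[0.008,-0.056,0.055],"rot":[0,0,0.32]},{"gripper":255,"delta_pos":[0.008,-0.056,0],"rot":[0,0,0.32]},{"gripper":255,"delta_pos":[0.008,-0.056,0],"rot":[0,0,0.32]},{"gripper":255,"delta_pos":[0.008,-0.056,0],"rot":[0,0,0.32]},{"gripper":255,"delta_pos":[0.008,-0.056,0],"rot":[0,0,0.32]},{"gripper":255,"delta_pos":[0.008,-0.056,0],"rot":[0,0,0.32]},{"gripper":255,"delta_pos":[0.008,-0.056,0],"rot":[0,0,0.32]},{"gripper":255,"delta_pos":[0.008,-0.056,0],"rot":[0,0,0.32]},{"gripper":255,"delta_pos":[0.008,-0.056,0],"rot":[0,0,0.32]}]'; python3 -m inch '[{"gripper":255,"delta_pos":[0.008,-0.056,0],"rot":[0,0,0.32]},{"gripper":255,"delta_pos":[0,-0.03,0],"rot":[0,0,0.17]},{"gripper":255,"delta_pos":[0,0,0],"rot":[0,0,0]},{"gripper":255,"delta_pos":[0,0,0],"rot":[0,0,0]}]'; python3 - <<'E'
from h import *
tool()
look('wrist','w5',['platform_top','wheel_hub','laser_aperture'])
look('side','s5',['platform_top','wheel_hub','laser_aperture'])
look('scene','c5',['platform_top','wheel_hub','laser_aperture'])
tool()
E
```

```text
clock: 7.75
tcp_pos: [0.5139, -0.1385, 0.2994]
tool_rot: [0.2, 1.566, -0.197]
ft_force: [-0.0, -0.3, -2.6]
finger_gap: 0.0049
clock: 8.25
tcp_pos: [0.519, -0.1884, 0.3008]
tool_rot: [0.003, 1.573, -0.0]
ft_force: [-0.3, -0.3, -1.8]
finger_gap: 0.005
t 8.25 tcp [ 0.519  -0.1884  0.3008] F [-0.3193 -0.2949 -1.7697] gap 0.005
 x [-0.0022  0.0018 -1.    ] y [0.0024 1.     0.0018] jawyaw 89.86 q [-0.4514  0.0913  1.2299  0.0007  1.8232 -2.0196]
platform_top [(array([ 0.463 , -0.1901,  0.0391]), 0.72)]
wheel_hub [(array([ 0.5233, -0.0752,  0.0745]), 0.74)]
laser_aperture [(array([ 0.4966, -0.3488,  0.0952]), 0.73)]
platform_top [(array([ 0.4665, -0.188 ,  0.0394]), 0.64), (array([0.4622, 0.2885, 0.0021]), 0.44)]
wheel_hub [(array([ 0.5176, -0.0756,  0.0764]), 0.67), (array([ 0.4674, -0.1942,  0.0397]), 0.2)]
laser_aperture [(array([ 0.4939, -0.3492,  0.0939]), 0.53)]
platform_top [(array([ 0.4636, -0.1883,  0.041 ]), 0.84)]
wheel_hub [(array([ 0.5219, -0.0774,  0.0749]), 0.88)]
laser_aperture [(array([ 0.4944, -0.349 ,  0.091 ]), 0.76)]
t 8.85 tcp [ 0.5193 -0.1892  0.3022] F [ 0.4287  0.3328 -2.0114] gap 0.0053
 x [ 0.0002  0.     -1.    ] y [0.0016 1.     0.    ] jawyaw 89.91 q [-0.452   0.0905  1.228   0.0001  1.823  -2.0212]
```

View pics/w5.png

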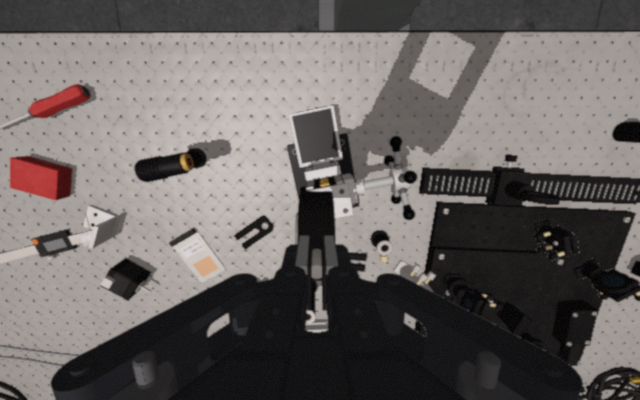

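```bash
python3 - <<'E'
from h import *
z=np.load('w5.npz'); c=z['c']; d=z['d']; p=z['p']
cv2.imwrite('pics/w5c.png',cv2.resize(p[90:240,120:440][:,:,::-1],None,fx=2.5,fy=2.5,interpolation=cv2.INTER_CUBIC))
ok=(d>0)
m=ok&(np.abs(c[...,0]-.465)<.06)&(np.abs(c[...,1]+.19)<.05)&(c[...,2]>.03)&(c[...,2]<.048)
m=m.astype(np.uint8); n,l,st,ce=cv2.connectedComponentsWithStats(m); k=1+st[1:,4].argmax()
P=c[l==k]; print(len(P),st[k],'z',np.median(P[:,2]),P.mean(0)); r=cv2.minAreaRect(P[:,:2].astype(np.float32)); print(r)
# laser
m=ok&(np.abs(c[...,0]-.5)<.05)&(c[...,1]<-.33)&(c[...,1]>-.44)&(c[...,2]>.075)&(c[...,2]<.14)
P=c[m]; print(len(P),P.min(0),P.max(0)); r=cv2.minAreaRect(P[:,:2].astype(np.float32)); print(r,cv2.boxPoints(r))
print('top z pcts',np.percentile(P[:,2],[50,80,90,95,98,100]))
t=c[ok&(np.abs(c[...,0]-.42)<.03)&(np.abs(c[...,1]+.30)<.04)]; print('table',np.median(t[:,2]))
# wheel
m=ok&(np.abs(c[...,0]-.52)<.07)&(np.abs(c[...,1]+.075)<.03)&(c[...,2]>.02)
P=c[m]; print('wheel',len(P),P.min(0),P.max(0))
E
```

```text
2445 [ 289  105   54   62 2445] z 0.04086590592451905 [ 0.468  -0.1862  0.0409]
((0.4689573049545288, -0.18618372082710266), (0.07618039846420288, 0.06405580043792725), 11.058808326721191)
1244 [ 0.4851 -0.4174  0.0848] [ 0.5219 -0.3443  0.1108]
((0.5031856298446655, -0.38099205493927), (0.029767287895083427, 0.07448837161064148), 11.386302947998047) [[ 0.4812 -0.3474]
 [ 0.4959 -0.4204]
 [ 0.5251 -0.4146]
 [ 0.5104 -0.3415]]
top z pcts [0.1058 0.108  0.1087 0.1093 0.1099 0.1108]
table 0.0012901799345713671
wheel 1385 [ 0.4661 -0.1049  0.0306] [ 0.5702 -0.0583  0.1342]
```

View pics/w5c.png

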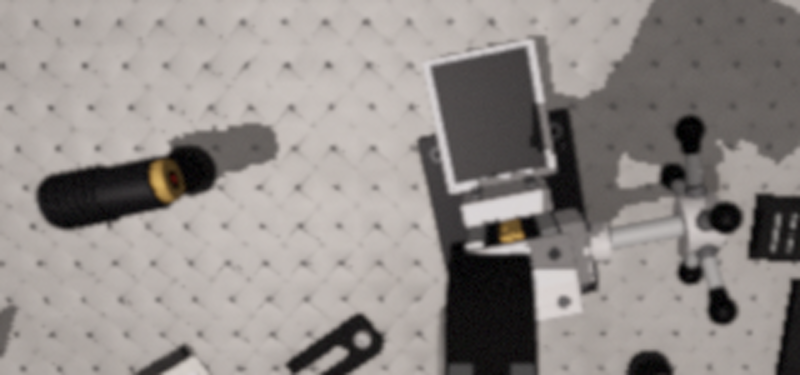

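View pics/c5.png

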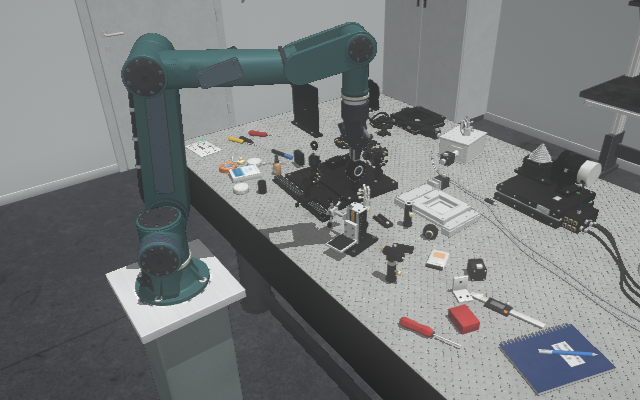

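```bash
python3 -m inch '[{"gripper":255,"delta_pos":[-0.043,0.0037,0],"rot":[0,0,0.19]},{"gripper":255,"delta_pos":[-0.044,0,0],"rot":[0,0,0.187]},{"gripper":255,"delta_pos":[0,0,-0.05],"rot":[0,0,0]},{"gripper":255,"delta_pos":[0,0,-0.06],"rot":[0,0,0]},{"gripper":255,"delta_pos":[0,0,-0.06],"rot":[0,0,0]},{"gripper":255,"delta_pos":[0,0,-0.05],"rot":[0,0,0]},{"gripper":255,"delta_pos":[0,0,-0.04],"rot":[0,0,0]},{"gripper":255,"delta_pos":[0,0,-0.025],"rot":[0,0,0]},{"gripper":255,"delta_pos":[0,0,0],"rot":[0,0,0]},{"gripper":255,"delta_pos":[0,0,0],"rot":[0,0,0]}]'; python3 - <<'E'
from h import *
tool()
look('wrist','w6')
look('side','s6',['platform_top','sensor_center','sensor_stem','sensor_window'])
look('scene','c6',['platform_top','sensor_center','sensor_stem','sensor_window','laser_aperture'])
for n in 's6','c6':
    p=np.load(n+'.npz')['p']; u=proj('side' if n[0]=='s' else 'scene',[.467,-.187,.08])[0].astype(int); print(n,u)
    q=p[max(0,u[1]-60):u[1]+60,u[0]-80:u[0]+80]; cv2.imwrite(f'pics/{n}c.png',cv2.resize(q[:,:,::-1],None,fx=5,fy=5,interpolation=cv2.INTER_CUBIC))
tool()
E
```

```text
clock: 10.1
tcp_pos: [0.4678, -0.1874, 0.1325]
tool_rot: [-0.155, 1.563, 0.153]
ft_force: [0.6, 0.4, -1.0]
finger_gap: 0.0051
t 10.1 tcp [ 0.4678 -0.1874  0.1325] F [ 0.5577  0.376  -0.9833] gap 0.0051
 x [ 0.0021 -0.001  -1.    ] y [-0.1945  0.9809 -0.0014] jawyaw 101.22 q [-0.4937  0.0245  1.6343  0.0001  1.4805 -2.2603]
platform_top [(array([ 0.4659, -0.1909,  0.0432]), 0.61), (array([ 0.5197, -0.0767,  0.0763]), 0.6)]
sensor_center [(array([ 0.4672, -0.185 ,  0.112 ]), 0.81)]
sensor_stem [(array([ 0.4721, -0.1904,  0.1392]), 0.59)]
sensor_window [(array([ 0.4762, -0.1981,  0.106 ]), 0.69)]
platform_top [(array([ 0.4641, -0.1909,  0.0443]), 0.76)]
sensor_center [(array([ 0.4729, -0.1847,  0.1079]), 0.64)]
sensor_stem [(array([ 0.4668, -0.1878,  0.1394]), 0.52)]
sensor_window [(array([ 0.4742, -0.1965,  0.0977]), 0.52), (array([ 0.4676, -0.1844,  0.1406]), 0.41)]
laser_aperture [(array([ 0.4939, -0.3528,  0.0962]), 0.73)]
s6 [358 182]
c6 [339 230]
t 10.7 tcp [ 0.467  -0.187   0.1311] F [-0.0382  0.1361 -2.1315] gap 0.0052
 x [ 0.      0.0001 -1.    ] y [-0.1945  0.9809  0.0001] jawyaw 101.22 q [-0.4937  0.0251  1.6363  0.0001  1.4802 -2.2602]
```

View pics/w6.png

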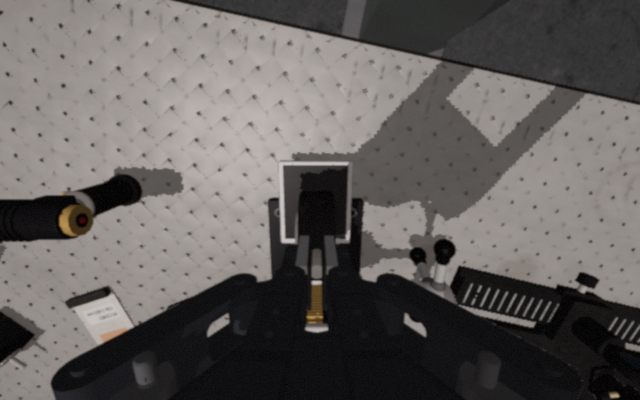

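View pics/c6c.png

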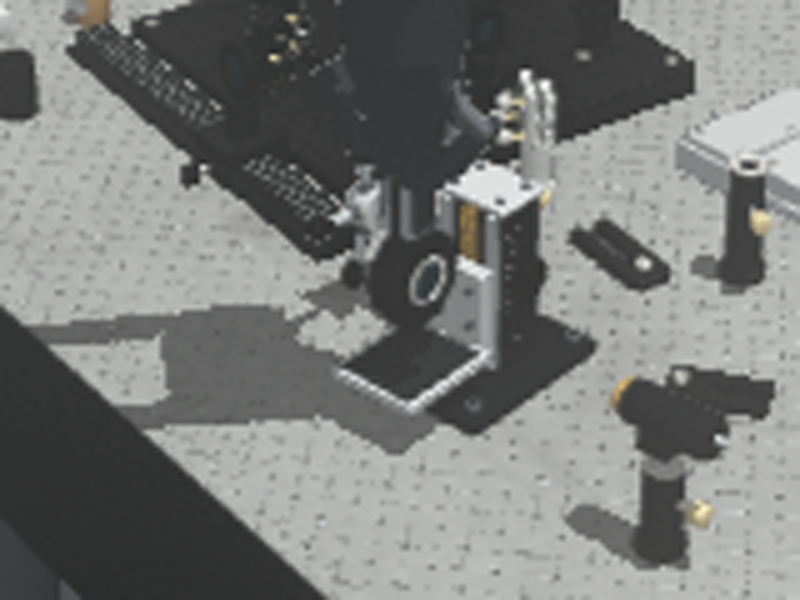

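View pics/s6c.png

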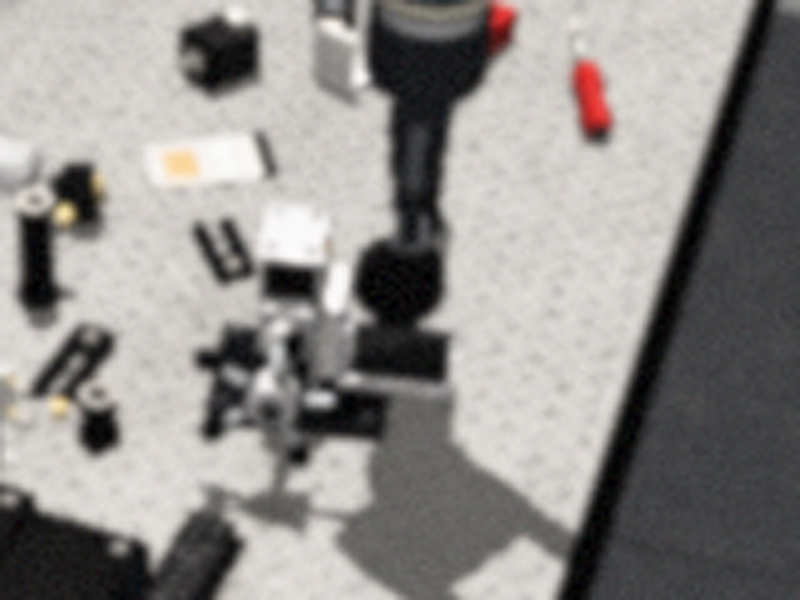

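```bash
python3 - <<'E'
from h import *
K,e,M=cam('wrist')
for (u,v) in [(278.5,161.5),(352,161.5),(282,243),(352,243)]:
    r=M@np.array([(u-K[0,2])/K[0,0],-(v-K[1,2])/K[1,1],-1]); print(e+r*(.041-e[2])/r[2])
a=np.radians(11.2); X=np.array([np.cos(a),np.sin(a),0]); Y=np.array([-X[1],X[0],0])
z=np.load('w6.npz'); c=z['c']; d=z['d']
D=c-np.array([.467,-.187,0]); lx=D@X; ly=D@Y
m=(d>0)&(abs(lx)<.06)&(abs(ly)<.045)&(c[...,2]>.033)&(c[...,2]<.047)
for nm,s in (('lx',lx),('ly',ly)): print(nm,np.percentile(s[m],[0,.5,1,2,98,99,99.5,100]))
print('z',np.percentile(c[m][:,2],[5,50,95]), 'table',np.median(c[100:150,100:300,2]))
E
```

```text
[ 0.4367 -0.2236  0.041 ]
[ 0.4246 -0.1628  0.041 ]
[ 0.5097 -0.2087  0.041 ]
[ 0.4973 -0.1457  0.041 ]
lx [-0.0364 -0.0362 -0.0361 -0.036   0.0367  0.0381  0.0388  0.0405]
ly [-0.0319 -0.0314 -0.0313 -0.0308  0.0311  0.0316  0.0318  0.0323]
z [0.0393 0.0406 0.0417] table 0.001040224413474955
```

```bash
python3 -m inch '[{"gripper":255,"delta_pos":[0.0017,0.001,-0.015],"rot":[0,0,0]},{"gripper":255,"delta_pos":[0,0,-0.015],"rot":[0,0,0]},{"gripper":255,"delta_pos":[0,0,-0.01],"rot":[0,0,0]},{"gripper":255,"delta_pos":[0,0,0],"rot":[0,0,0]},{"gripper":255,"delta_pos":[0,0,0],"rot":[0,0,0]}]';python3 -m inch '[{"gripper":255,"delta_pos":[0,0,-0.0015],"rot":[0,0,0]},{"gripper":255,"delta_pos":[0,0,0],"rot":[0,0,0]}]';python3 -m inch '[{"gripper":255,"delta_pos":[0,0,-0.0015],"rot":[0,0,0]},{"gripper":255,"delta_pos":[0,0,0],"rot":[0,0,0]}]'
```

```text
clock: 11.32
tcp_pos: [0.4682, -0.1865, 0.1073]
tool_rot: [-0.154, 1.565, 0.154]
ft_force: [0.3, 0.1, -1.4]
finger_gap: 0.0051
clock: 11.58
tcp_pos: [0.4682, -0.1865, 0.1065]
tool_rot: [-0.154, 1.565, 0.154]
ft_force: [0.0, -0.2, -1.7]
finger_gap: 0.0053
clock: 11.82
tcp_pos: [0.468, -0.1864, 0.1053]
tool_rot: [-0.154, 1.565, 0.154]
ft_force: [0.2, -1.1, -2.3]
finger_gap: 0.005
```

```bash
python3 -m inch '[{"gripper":255,"delta_pos":[0,0,-0.0015],"rot":[0,0,0]},{"gripper":255,"delta_pos":[0,0,0],"rot":[0,0,0]}]';python3 -m inch '[{"gripper":255,"delta_pos":[0,0,-0.0015],"rot":[0,0,0]},{"gripper":255,"delta_pos":[0,0,0],"rot":[0,0,0]}]';
```

```text
clock: 12.08
tcp_pos: [0.468, -0.1864, 0.1043]
tool_rot: [-0.154, 1.566, 0.154]
ft_force: [-0.6, -0.2, -1.3]
finger_gap: 0.005
clock: 12.32
tcp_pos: [0.468, -0.1864, 0.1034]
tool_rot: [-0.154, 1.566, 0.154]
ft_force: [-0.4, -0.6, -2.0]
finger_gap: 0.0049
```

```bash
python3 -m inch '[{"gripper":255,"delta_pos":[0,0,-0.0015],"rot":[0,0,0]},{"gripper":255,"delta_pos":[0,0,0],"rot":[0,0,0]}]'
```

```text
clock: 12.58
tcp_pos: [0.468, -0.1864, 0.1025]
tool_rot: [-0.154, 1.566, 0.154]
ft_force: [-0.7, -0.1, -1.9]
finger_gap: 0.0049
```

```bash
python3 -m inch '[{"gripper":255,"delta_pos":[0,0,-0.0015],"rot":[0,0,0]},{"gripper":255,"delta_pos":[0,0,0],"rot":[0,0,0]}]'
```

```text
clock: 12.82
tcp_pos: [0.4682, -0.1865, 0.1021]
tool_rot: [-0.154, 1.565, 0.154]
ft_force: [-1.7, -0.3, -0.1]
finger_gap: 0.0052
```

```bash
python3 -m inch '[{"gripper":255,"delta_pos":[0,0,-0.0012],"rot":[0,0,0]},{"gripper":255,"delta_pos":[0,0,0],"rot":[0,0,0]}]'
```

```text
clock: 13.08
tcp_pos: [0.4685, -0.1866, 0.102]
tool_rot: [-0.154, 1.564, 0.153]
ft_force: [-2.2, 0.4, 4.5]
finger_gap: 0.0053
```

```bash
python3 -m inch '[{"gripper":200,"delta_pos":[0,0,0],"rot":[0,0,0]},{"gripper":150,"delta_pos":[0,0,0],"rot":[0,0,0]},{"gripper":110,"delta_pos":[0,0,0],"rot":[0,0,0]},{"gripper":110,"delta_pos":[0,0,0],"rot":[0,0,0]},{"gripper":110,"delta_pos":[0,0,0],"rot":[0,0,0]},{"gripper":110,"delta_pos":[0,0,0.02],"rot":[0,0,0]},{"gripper":110,"delta_pos":[0,0,0.05],"rot":[0,0,0]},{"gripper":110,"delta_pos":[0,0,0.09],"rot":[0,0,0]},{"gripper":110,"delta_pos":[0,0,0.09],"rot":[0,0,0]},{"gripper":110,"delta_pos":[0,0,0.06],"rot":[0,0,0]},{"gripper":110,"delta_pos":[0,0,0],"rot":[0,0,0]},{"gripper":110,"delta_pos":[0,0,0],"rot":[0,0,0]}]';python3 - <<'E'
from h import *
tool()
look('wrist','w7',['sensor_center','sensor_window','wheel_hub'])
look('scene','c7',['platform_top','sensor_center','sensor_stem','sensor_window','laser_aperture'])
look('side','s7',['wheel_hub'])
for n in 's7','c7':
    p=np.load(n+'.npz')['p']; u=proj('side' if n[0]=='s' else 'scene',[.467,-.187,.08])[0].astype(int); print(n,u)
    q=p[max(0,u[1]-60):u[1]+60,u[0]-80:u[0]+80]; cv2.imwrite(f'pics/{n}c.png',cv2.resize(q[:,:,::-1],None,fx=5,fy=5,interpolation=cv2.INTER_CUBIC))
tool()
E
```

```text
clock: 14.58
tcp_pos: [0.4678, -0.1863, 0.2866]
tool_rot: [-0.153, 1.566, 0.154]
ft_force: [-0.2, 0.5, -0.6]
finger_gap: 0.0485
t 14.575 tcp [ 0.4678 -0.1863  0.2866] F [-0.1678  0.5133 -0.6474] gap 0.0485
 x [-0.0006  0.0004 -1.    ] y [-0.1945  0.9809  0.0005] jawyaw 101.22 q [-0.4916 -0.0204  1.3729  0.0001  1.7898 -2.2582]
sensor_center [(array([ 0.4728, -0.1877,  0.0774]), 0.98), (array([ 0.4734, -0.1847,  0.1117]), 0.59)]
sensor_window [(array([ 0.4715, -0.2001,  0.0706]), 0.93)]
wheel_hub [(array([ 0.4585,  0.2866, -0.0026]), 0.72), (array([ 0.5212, -0.0769,  0.0772]), 0.71)]
platform_top [(array([ 0.4641, -0.1908,  0.0374]), 0.95), (array([ 0.4723, -0.1863,  0.0801]), 0.21)]
sensor_center [(array([ 0.4736, -0.1856,  0.0797]), 0.72)]
sensor_stem [(array([ 0.4718, -0.1834,  0.1108]), 0.79)]
sensor_window []
laser_aperture [(array([ 0.4942, -0.3508,  0.0941]), 0.51)]
wheel_hub [(array([ 0.5211, -0.0748,  0.0753]), 0.75)]
s7 [358 182]
c7 [339 230]
t 15.175 tcp [ 0.4681 -0.1864  0.287 ] F [-0.1748 -0.1739 -0.8998] gap 0.0485
 x [-0.0001  0.0001 -1.    ] y [-0.1945  0.9809  0.0002] jawyaw 101.22 q [-0.4917 -0.0202  1.3721  0.0001  1.7899 -2.2582]
```

View pics/w7.png

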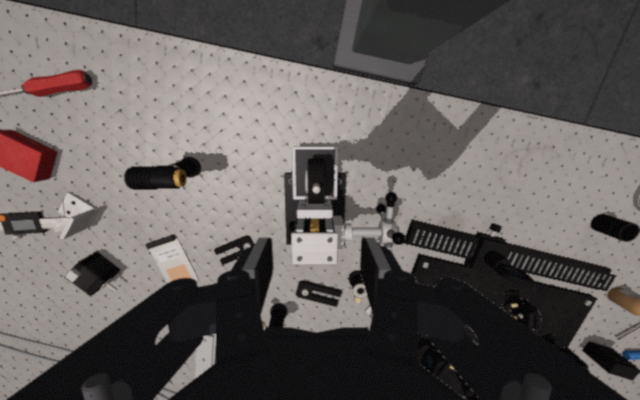

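View pics/c7c.png

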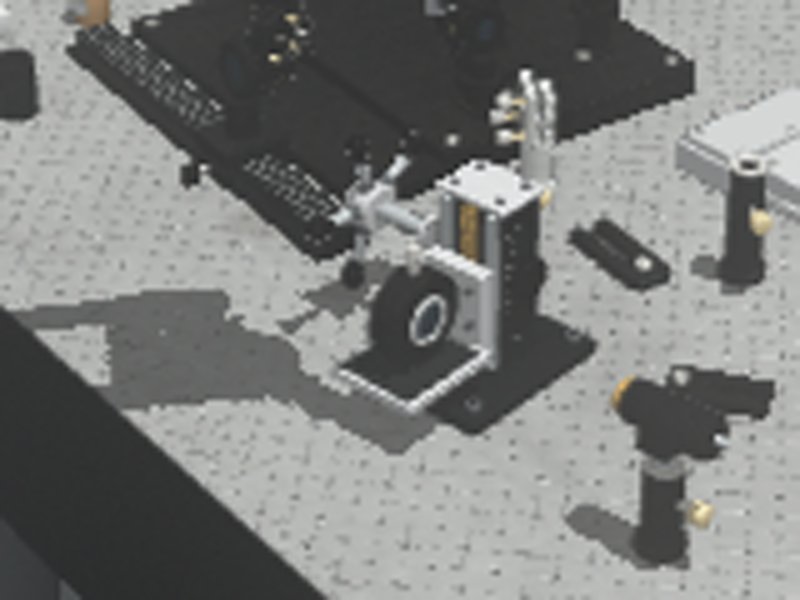

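View pics/s7c.png

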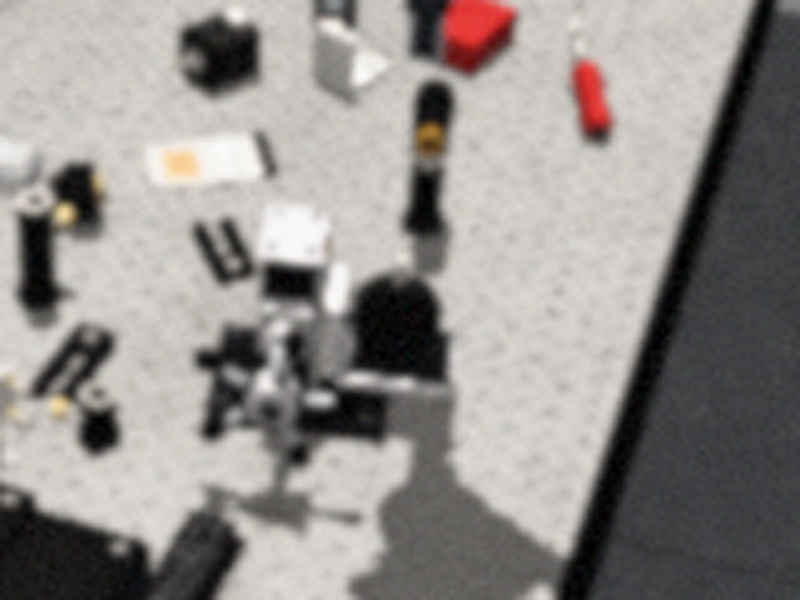

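```bash
python3 - <<'E'
from h import *
a=np.radians(11.2); X=np.array([np.cos(a),np.sin(a),0]); Y=np.array([-X[1],X[0],0])
z=np.load('w7.npz'); c=z['c']; d=z['d'];p=z['p']
D=c-np.array([.468,-.1865,0]); lx=D@X; ly=D@Y
ok=(d>0)&(abs(lx)<.06)&(abs(ly)<.05)
m=ok&(c[...,2]>.033)&(c[...,2]<.047)
for nm,s in (('lx',lx),('ly',ly)): print(nm,np.percentile(s[m],[0,.5,1,2,98,99,99.5,100]))
print('plat z',np.median(c[m][:,2]))
m=ok&(abs(lx)<.03)&(abs(ly)<.02)&(c[...,2]>.108)&(c[...,2]<.13); print('stem',m.sum(),lx[m].mean(),ly[m].mean(),np.percentile(c[m][:,2],[5,50,95]))
m=ok&(abs(lx)<.035)&(abs(ly)<.025)&(c[...,2]>.06)&(c[...,2]<.104); r=cv2.minAreaRect(c[m][:,:2].astype(np.float32)); print('disc',r)
# wheel: points in local frame
D=c-np.array([.521,-.0758,.075]); 
wx=D@X; wy=D@Y; m=(d>0)&(abs(wx)<.08)&(abs(wy)<.022)&(c[...,2]>.02)&(np.hypot(wx,D[...,2])<.062)
print(m.sum(), wy[m].mean()); 
W=np.c_[wx[m],wy[m],D[...,2][m]]
im=np.full((400,400,3),255,np.uint8)
for q in W: cv2.circle(im,(int(200+q[0]*2500),int(200-q[2]*2500)),2,(0,0,0),-1)
cv2.circle(im,(200,200),125,(0,0,255),1)
v,u=np.where(m); print(u.min(),u.max(),v.min(),v.max())
crop=cv2.resize(p[180:260,330:430][:,:,::-1],(500,400),interpolation=cv2.INTER_CUBIC)
cv2.imwrite('pics/wh7.png',np.hstack([im,crop[:, :400]]))
cv2.imwrite('pics/w7c.png',cv2.resize(p[140:260,270:430][:,:,::-1],None,fx=5,fy=5,interpolation=cv2.INTER_CUBIC))
E
```

```text
lx [-0.0383 -0.0382 -0.0381 -0.0372  0.0361  0.0364  0.0379  0.0383]
ly [-0.0313 -0.0311 -0.031  -0.0304  0.0316  0.0321  0.0323  0.0326]
plat z 0.03935841381817229
stem 50 0.0036479986871751024 0.0024033698470679616 [0.1108 0.1187 0.1201]
disc ((0.47246432304382324, -0.18584959208965302), (0.06058748811483383, 0.0316133052110672), 11.099567413330078)
1006 -0.0010877761759357449
371 405 192 250
```

View pics/wh7.png

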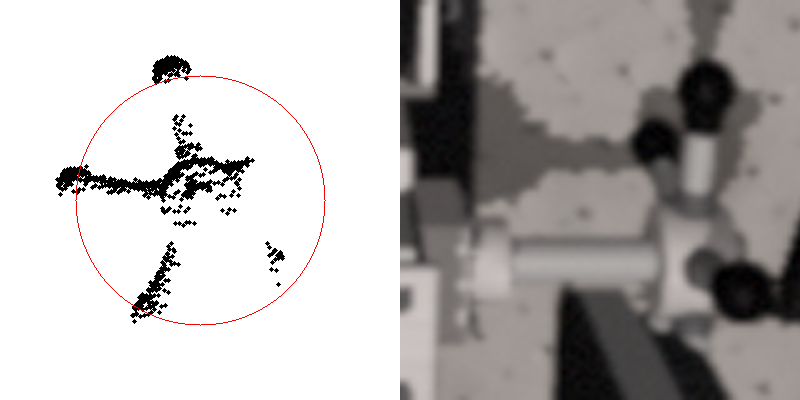

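View pics/w7c.png

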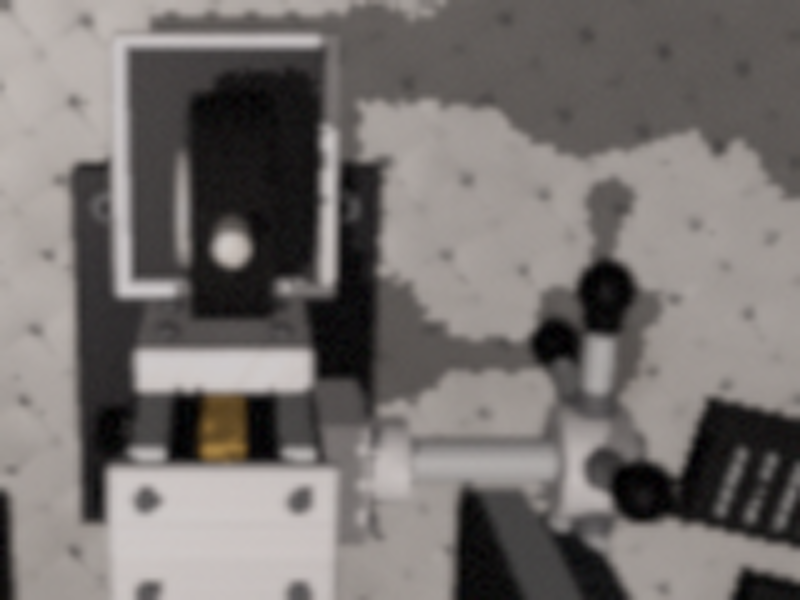

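```bash
python3 - <<'E'
from h import *
K,e,M=cam('wrist')
def ray(u,v,zz):
    r=M@np.array([(u-K[0,2])/K[0,0],-(v-K[1,2])/K[1,1],-1]); return e+r*(zz-e[2])/r[2]
f=lambda x,y,zz: ray(270+x/5-.5+.1,140+y/5-.5+.1,zz)
for zp in (.0395,.041):
  cs=[f(112,35,zp),f(338,35,zp),f(112,298,zp),f(336,298,zp)]
  C=np.mean(cs,0); print('plat',C, [np.linalg.norm(cs[0]-cs[1]),np.linalg.norm(cs[0]-cs[2])])
  S=f(232,247,zp+.08); T=f(231,225,zp+.062); print('stem top',S,'low',T)
  a=np.radians(11.2); X=np.array([np.cos(a),np.sin(a),0]); Y=np.array([-X[1],X[0],0])
  print((S-C)@X,(S-C)@Y)
  B=[f(192,92,zp+.045),f(232,315,zp+.04)]
  print('disc edges',[(b-C)@X for b in B])
E
```

```text
plat [ 0.4693 -0.1868  0.0395] [np.float64(0.06287526954680289), np.float64(0.07586738484376797)]
stem top [ 0.4726 -0.1839  0.1195] low [ 0.4714 -0.1844  0.1015]
0.0038584109204722536 0.0021591004042960794
disc edges [np.float64(-0.027532429922135553), np.float64(0.03164501071002679)]
plat [ 0.469  -0.1868  0.041 ] [np.float64(0.06263408105486766), np.float64(0.07557635881287501)]
stem top [ 0.4723 -0.184   0.121 ] low [ 0.4711 -0.1844  0.103 ]
0.003771768216404536 0.0021508579963247804
disc edges [np.float64(-0.02744748028702202), np.float64(0.03147964747034235)]
```

```bash
python3 -m inch '[{"gripper":255,"delta_pos":[0.04,0.04,0],"rot":[0,0,0]},{"gripper":255,"delta_pos":[0.06,0.06,0],"rot":[0,0,0]},{"gripper":255,"delta_pos":[0.06,0.06,0],"rot":[0,0,0]},{"gripper":255,"delta_pos":[0.04,0.045,0],"rot":[0,0,0]},{"gripper":255,"delta_pos":[0,0,0],"rot":[0,0,0]},{"gripper":255,"delta_pos":[0,0,0],"rot":[0,0,0]}]';python3 - <<'E'
from h import *
tool()
look('wrist','w8',['wheel_hub','laser_aperture'])
z=np.load('w8.npz');c=z['c'];d=z['d'];p=z['p']
a=np.radians(11.2); X=np.array([np.cos(a),np.sin(a),0]); Y=np.array([-X[1],X[0],0])
D=c-np.array([.5204,-.0763,.075]); wx=D@X; wy=D@Y; wz=D[...,2]
m=(d>0)&(abs(wx)<.08)&(abs(wy)<.03)&(wz>-.055)&(np.hypot(wx,wz)<.064)
im=np.full((400,400,3),255,np.uint8); im2=im.copy()
for x,y,zz in zip(wx[m],wy[m],wz[m]):
    cv2.circle(im,(int(200+x*2500),int(200-zz*2500)),2,(0,0,0),-1)
    cv2.circle(im2,(int(200+x*2500),int(200-y*2500)),2,(0,0,0),-1)
cv2.circle(im,(200,200),125,(0,0,255),1); cv2.line(im2,(0,200),(400,200),(0,0,255),1);cv2.line(im2,(200,0),(200,400),(0,0,255),1)
cv2.imwrite('pics/wh8.png',np.hstack([im,im2]))
E
```

```text
clock: 15.92
tcp_pos: [0.5878, -0.0637, 0.2869]
tool_rot: [-0.154, 1.566, 0.153]
ft_force: [-0.1, 0.6, -1.3]
finger_gap: -0.0003
t 15.925 tcp [ 0.5878 -0.0637  0.2869] F [-0.1371  0.6414 -1.3214] gap -0.0003
 x [-0.0006 -0.0004 -1.    ] y [-0.1944  0.9809 -0.0003] jawyaw 101.21 q [-0.2036  0.1773  1.161  -0.0005  1.8038 -1.9702]
wheel_hub [(array([ 0.5227, -0.0739,  0.0763]), 0.76), (array([0.401 , 0.3448, 0.0005]), 0.3)]
laser_aperture [(array([ 0.496 , -0.3482,  0.0943]), 0.87)]
```

View pics/w8.png

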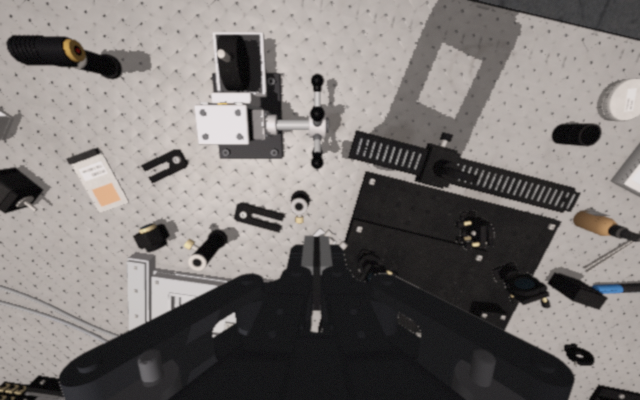

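View pics/wh8.png

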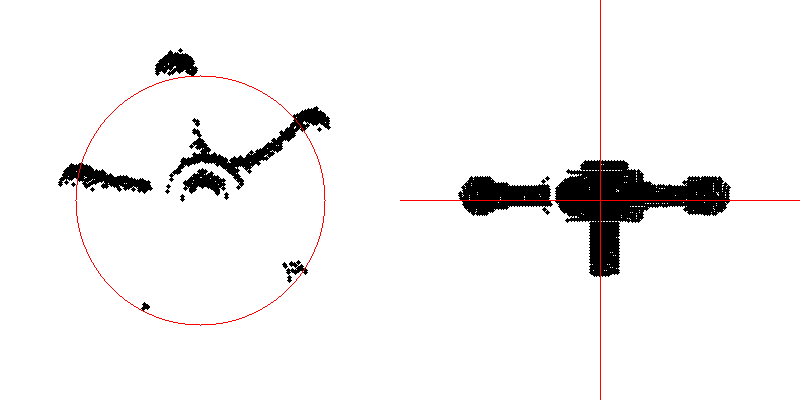

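```bash
python3 -m inch '[{"gripper":255,"delta_pos":[-0.06,-0.0105,0],"rot":[0,0,0]},{"gripper":255,"delta_pos":[-0.06,-0.0105,-0.06],"rot":[0,0,0]},{"gripper":255,"delta_pos":[-0.059,-0.0105,-0.07],"rot":[0,0,0]},{"gripper":255,"delta_pos":[0,0,-0.07],"rot":[0,0,0]},{"gripper":255,"delta_pos":[0,0,-0.07],"rot":[0,0,0]},{"gripper":255,"delta_pos":[0,0,-0.03],"rot":[0,0,0]},{"gripper":255,"delta_pos":[0,0,0],"rot":[0,0,0]},{"gripper":255,"delta_pos":[0,0,0],"rot":[0,0,0]}]';python3 - <<'E'
from h import *
tool()
look('wrist','w9',[])
E
```

```text
clock: 17.08
tcp_pos: [0.4821, -0.0829, 0.1091]
tool_rot: [-0.155, 1.562, 0.152]
ft_force: [-0.1, -0.3, 0.5]
finger_gap: -0.0
t 17.075 tcp [ 0.4821 -0.0829  0.1091] F [-0.0554 -0.3452  0.4672] gap -0.0
 x [ 0.0036 -0.001  -1.    ] y [-0.1943  0.9809 -0.0017] jawyaw 101.2 q [-0.2863  0.007   1.7001  0.0001  1.4308 -2.0526]
```

View pics/w9.png

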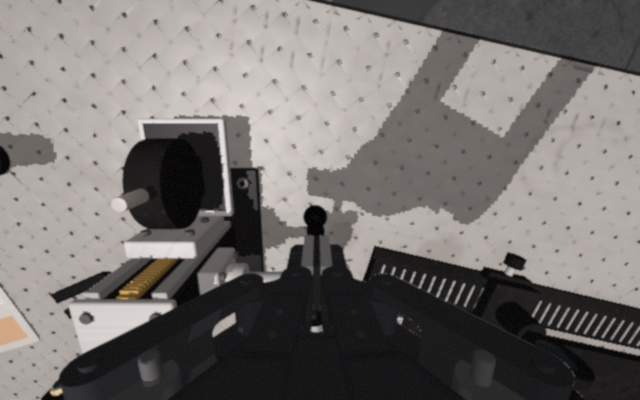

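```bash
python3 -m inch '[{"gripper":255,"delta_pos":[0.0098,0.0019,-0.01],"rot":[0,0,0]},{"gripper":255,"delta_pos":[0.0098,0.0019,0],"rot":[0,0,0]},{"gripper":255,"delta_pos":[0.0098,0.0019,0],"rot":[0,0,0]},{"gripper":255,"delta_pos":[0.0098,0.0019,0],"rot":[0,0,0]}]';python3 -m inch '[{"gripper":255,"delta_pos":[0.0098,0.0019,0],"rot":[0,0,0]},{"gripper":255,"delta_pos":[0.0098,0.0019,0],"rot":[0,0,0]},{"gripper":255,"delta_pos":[0.0098,0.0019,0],"rot":[0,0,0]},{"gripper":255,"delta_pos":[0.0098,0.0019,0],"rot":[0,0,0]},{"gripper":255,"delta_pos":[0.0098,0.0019,0],"rot":[0,0,0]},{"gripper":255,"delta_pos":[0,0,0],"rot":[0,0,0]}]';python3 - <<'E'
from h import *
tool()
look('scene','c10',['sensor_center','sensor_window','platform_top'])
look('wrist','w10',['sensor_center','sensor_window'])
p=np.load('c10.npz')['p']; u=proj('scene',[.49,-.15,.08])[0].astype(int)
q=p[max(0,u[1]-60):u[1]+60,u[0]-80:u[0]+80]; cv2.imwrite(f'pics/c10c.png',cv2.resize(q[:,:,::-1],None,fx=5,fy=5,interpolation=cv2.INTER_CUBIC))
E
```

```text
clock: 17.62
tcp_pos: [0.5037, -0.0782, 0.1015]
tool_rot: [-0.154, 1.568, 0.153]
ft_force: [-5.0, -1.5, 3.6]
finger_gap: 0.0002
clock: 18.38
tcp_pos: [0.5322, -0.0716, 0.0996]
tool_rot: [-0.153, 1.571, 0.155]
ft_force: [-5.4, -0.6, 2.0]
finger_gap: -0.0
t 18.375 tcp [ 0.5322 -0.0716  0.0996] F [-5.3508 -0.6314  2.0047] gap -0.0
 x [-0.0053  0.0012 -1.    ] y [-0.1947  0.9809  0.0022] jawyaw 101.23 q [-0.2392  0.1259  1.5936 -0.0001  1.4275 -2.0059]
sensor_center [(array([ 0.4735, -0.1848,  0.0881]), 0.79), (array([ 0.4968, -0.3504,  0.0957]), 0.69)]
sensor_window [(array([ 0.4764, -0.1975,  0.0782]), 0.5)]
platform_top [(array([ 0.4677, -0.194 ,  0.0473]), 0.95)]
sensor_center [(array([ 0.4777, -0.1833,  0.081 ]), 0.7)]
sensor_window [(array([ 0.4752, -0.2009,  0.0786]), 0.87)]
```

View pics/c10c.png

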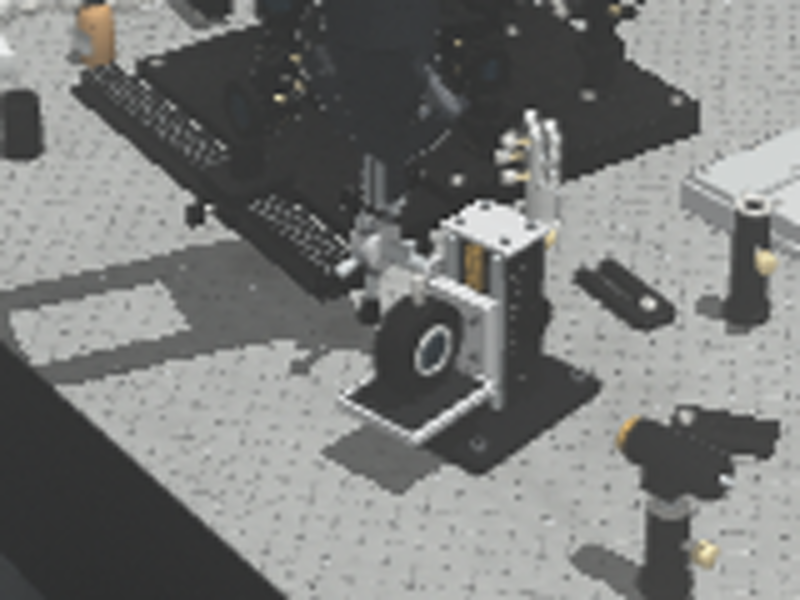

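View pics/w10.png

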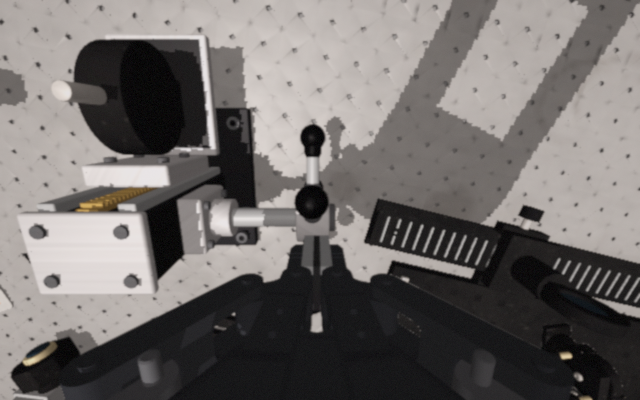

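```bash
cat >> h.py <<'E'
a_=np.radians(11.2); X=np.array([np.cos(a_),np.sin(a_),0]); Y=np.array([-X[1],X[0],0]); H=np.array([.5217,-.0745,.075])
def meas(f):
    z=np.load(f+'.npz');c=z['c'];d=z['d']; ok=d>0
    D=c-np.array([.469,-.1865,0]); lx=D@X; ly=D@Y
    m=ok&(abs(lx)<.034)&(abs(ly)<.028)&(c[...,2]>.03)&(c[...,2]<.075)
    h,e=np.histogram(c[m][:,2],bins=np.arange(.03,.0755,.0015)); i=h.argmax(); zz=c[m][:,2]; q=zz[abs(zz-(e[i]+.00075))<.002]
    print('platz',q.mean().round(4),len(q),'hist',dict(zip(e.round(4)[h>20],h[h>20])))
    m=ok&(abs(lx)<.03)&(abs(ly)<.02)&(c[...,2]>.10)&(c[...,2]<.16); P=c[m]; 
    if len(P): print('stem top pcts',np.percentile(P[:,2],[50,80,90,95]), 'mean',lx[m].mean(),ly[m].mean())
    D=c-H; wx=D@X; wy=D@Y; wz=D[...,2]; r=np.hypot(wx,wz)
    m=ok&(abs(wy)<.012)&(r>.045)&(r<.062)
    ph=np.degrees(np.arctan2(wx[m],wz[m])); h,e=np.histogram(ph,bins=np.arange(-180,181,6)); print('wheel phi',dict(zip(e[:-1][h>8],h[h>8])))
    u=cv2.connectedComponentsWithStats
    t=ok&(lx<-.05)&(lx>-.10)&(abs(ly)<.05)&(c[...,2]<.015); print('table',np.median(c[t][:,2]) if t.any() else None)
    m=ok&(abs(wy)<.012)&(r>.043)&(r<.062)
    n,l,st,ce=u(m.astype(np.uint8))
    for k in range(1,n):
        if st[k,4]>25:
            g=l==k; print(' ball',st[k,4],wx[g].mean().round(4),wz[g].max().round(4),ce[k].round())
E
python3 - <<'E'
from h import *
for f in ('w8','w9','w10'): print(f); meas(f)
E
```

```text
w8Traceback (most recent call last):
  File "<stdin>", line 2, in <module>
  File "h.py", line 28, in meas
    print('platz',q.mean().round(4),len(q),'hist',dict(zip(e.round(4)[h>20],h[h>20])))
                                                           ~~~~~~~~~~^^^^^^
IndexError: boolean index did not match indexed array along axis 0; size of axis is 31 but size of corresponding boolean axis is 30
```

```bash
sed -i 's/e.round(4)\[h>20\]/e[:-1].round(4)[h>20]/' h.py
python3 - <<'E'
from h import *
for f in ('w8','w9','w10'): print(f); meas(f)
E
```

```text
w8
platz 0.0408 853 hist {np.float64(0.0375): np.int64(22), np.float64(0.039): np.int64(346), np.float64(0.0405): np.int64(471), np.float64(0.042): np.int64(55), np.float64(0.0735): np.int64(29)}
stem top pcts [0.1013 0.1161 0.12   0.1208] mean 0.00474537677096203 0.0035519637571247036
wheel phi {np.int64(-84): np.int64(55), np.int64(-78): np.int64(87), np.int64(-24): np.int64(9), np.int64(-18): np.int64(74), np.int64(-12): np.int64(86), np.int64(-6): np.int64(19), np.int64(48): np.int64(102), np.int64(54): np.int64(38)}
table 0.0009813213085792805
 ball 156 -0.0491 0.0142 [317.  80.]
 ball 192 -0.0115 0.0597 [317. 113.]
 ball 175 0.0409 0.0366 [317. 160.]
w9
platz 0.0407 2664 hist {np.float64(0.039): np.int64(1120), np.float64(0.0405): np.int64(1494), np.float64(0.042): np.int64(84), np.float64(0.0435): np.int64(30), np.float64(0.045): np.int64(38), np.float64(0.0465): np.int64(29), np.float64(0.048): np.int64(44), np.float64(0.0495): np.int64(44), np.float64(0.051): np.int64(49), np.float64(0.0525): np.int64(55), np.float64(0.054): np.int64(66), np.float64(0.0555): np.int64(53), np
[... 1353 characters left out ...]
 np.float64(0.069): np.int64(131), np.float64(0.0705): np.int64(135), np.float64(0.072): np.int64(127), np.float64(0.0735): np.int64(149)}
stem top pcts [0.1064 0.1089 0.1224 0.1268] mean 0.004111690529790195 0.0044864885735089255
wheel phi {np.int64(-168): np.int64(19), np.int64(-102): np.int64(13), np.int64(-96): np.int64(262), np.int64(-90): np.int64(171), np.int64(-36): np.int64(101), np.int64(-30): np.int64(409), np.int64(-24): np.int64(397), np.int64(-18): np.int64(26), np.int64(0): np.int64(612), np.int64(6): np.int64(93), np.int64(42): np.int64(13)}
table 0.0008636611340679806
 ball 515 -0.0496 0.0026 [313. 136.]
 ball 959 -0.0231 0.0547 [311. 201.]
 ball 787 0.0025 0.062 [313. 256.]
```

```bash
python3 -m inch '[{"gripper":255,"delta_pos":[-0.0065,-0.0013,0],"rot":[0,0,0]},{"gripper":255,"delta_pos":[0,0,0.05],"rot":[0,0,0]},{"gripper":255,"delta_pos":[0,0,0.045],"rot":[0,0,0]},{"gripper":255,"delta_pos":[0,0,0],"rot":[0,0,0]},{"gripper":255,"delta_pos":[-0.045,-0.009,0],"rot":[0,0,0]},{"gripper":255,"delta_pos":[-0.05,-0.01,0],"rot":[0,0,0]},{"gripper":255,"delta_pos":[0,0,0],"rot":[0,0,0]},{"gripper":255,"delta_pos":[0,0,-0.05],"rot":[0,0,0]},{"gripper":255,"delta_pos":[0,0,-0.042],"rot":[0,0,0]},{"gripper":255,"delta_pos":[0,0,0],"rot":[0,0,0]},{"gripper":255,"delta_pos":[0,0,0],"rot":[0,0,0]}]';python3 - <<'E'
from h import *
tool(); print((sense()['tcp_pos']-H)@X)
look('wrist','w11',[]); meas('w11')
E
```

```text
clock: 20.1
tcp_pos: [0.4736, -0.0843, 0.1034]
tool_rot: [-0.154, 1.564, 0.154]
ft_force: [0.3, -0.1, 0.7]
finger_gap: 0.0001
t 20.1 tcp [ 0.4736 -0.0843  0.1034] F [ 0.2618 -0.1321  0.7129] gap 0.0001
 x [ 0.0014 -0.0001 -1.    ] y [-0.1947  0.9809 -0.0003] jawyaw 101.23 q [-0.2943 -0.0048  1.7239  0.0003  1.4212 -2.0611]
-0.04905548460798782
platz 0.0482 3133 hist {np.float64(0.0465): np.int64(1232), np.float64(0.048): np.int64(1836), np.float64(0.0495): np.int64(92), np.float64(0.051): np.int64(35), np.float64(0.0525): np.int64(44), np.float64(0.054): np.int64(40), np.float64(0.0555): np.int64(45), np.float64(0.057): np.int64(52), np.float64(0.0585): np.int64(60), np.float64(0.06): np.int64(62), np.float64(0.0615): np.int64(67), np.float64(0.063): np.int64(77), np.float64(0.0645): np.int64(79), np.float64(0.066): np.int64(79), np.float64(0.0675): np.int64(77), np.float64(0.069): np.int64(102), np.float64(0.0705): np.int64(97), np.float64(0.072): np.int64(86), np.float64(0.0735): np.int64(108)}
stem top pcts [0.1068 0.1092 0.1221 0.1271] mean 0.0017149571343696734 0.004367893154953757
wheel phi {np.int64(-102): np.int64(19), np.int64(-96): np.int64(204), np.int64(-90): np.int64(160), np.int64(-30): np.int64(30), np.int64(-24): np.int64(91)}
table 0.0013361018338982344
 ball 400 -0.051 0.003 [315. 225.]
 ball 125 -0.0218 0.0551 [316. 318.]
```

View pics/w11.png

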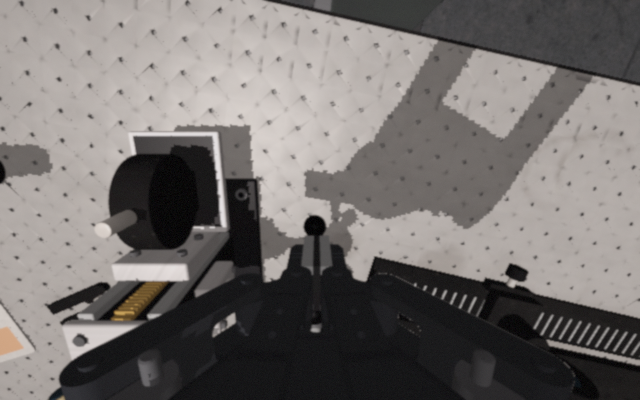

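```bash
python3 -m inch '[{"gripper":255,"delta_pos":[0.0098,0.0019,-0.003],"rot":[0,0,0]},{"gripper":255,"delta_pos":[0.0098,0.0019,0],"rot":[0,0,0]},{"gripper":255,"delta_pos":[0.0098,0.0019,0],"rot":[0,0,0]},{"gripper":255,"delta_pos":[0.0098,0.0019,0],"rot":[0,0,0]},{"gripper":255,"delta_pos":[0.0098,0.0019,0],"rot":[0,0,0]},{"gripper":255,"delta_pos":[0.0098,0.0019,0],"rot":[0,0,0]},{"gripper":255,"delta_pos":[0.0098,0.0019,0],"rot":[0,0,0]},{"gripper":255,"delta_pos":[0.0098,0.0019,0],"rot":[0,0,0]},{"gripper":255,"delta_pos":[0.0098,0.0019,0],"rot":[0,0,0]},{"gripper":255,"delta_pos":[0.0098,0.0019,0],"rot":[0,0,0]},{"gripper":255,"delta_pos":[0,0,0],"rot":[0,0,0]}]';python3 - <<'E'
from h import *
tool(); print((sense()['tcp_pos']-H)@X)
look('wrist','w12',[]); meas('w12')
E
```

```text
clock: 21.52
tcp_pos: [0.5299, -0.0725, 0.0996]
tool_rot: [-0.153, 1.571, 0.155]
ft_force: [-5.6, -0.7, 1.1]
finger_gap: 0.0001
t 21.525 tcp [ 0.5299 -0.0725  0.0996] F [-5.6057 -0.7467  1.0985] gap 0.0001
 x [-0.0056  0.0009 -1.    ] y [-0.1946  0.9809  0.002 ] jawyaw 101.22 q [-0.2417  0.1215  1.5985 -0.0005  1.4273 -2.0083]
0.008444140745769903
platz 0.0561 3498 hist {np.float64(0.054): np.int64(662), np.float64(0.0555): np.int64(2517), np.float64(0.057): np.int64(341), np.float64(0.0585): np.int64(61), np.float64(0.06): np.int64(52), np.float64(0.0615): np.int64(64), np.float64(0.063): np.int64(77), np.float64(0.0645): np.int64(71), np.float64(0.066): np.int64(97), np.float64(0.0675): np.int64(101), np.float64(0.069): np.int64(112), np.float64(0.0705): np.int64(104), np.float64(0.072): np.int64(130), np.float64(0.0735): np.int64(128)}
stem top pcts [0.1132 0.1164 0.1266 0.1346] mean 0.0035255170981293906 0.005620035431624553
wheel phi {np.int64(-102): np.int64(81), np.int64(-96): np.int64(341), np.int64(-36): np.int64(257), np.int64(-30): np.int64(449), np.int64(-24): np.int64(202), np.int64(-6): np.int64(492), np.int64(0): np.int64(218), np.int64(36): np.int64(46)}
table 0.0008431007384017697
 ball 480 -0.0493 0.0004 [313. 141.]
 ball 911 -0.0259 0.0534 [312. 201.]
 ball 781 -0.0 0.0619 [313. 257.]
 ball 51 0.0362 0.0467 [316. 314.]
```

View pics/w12.png

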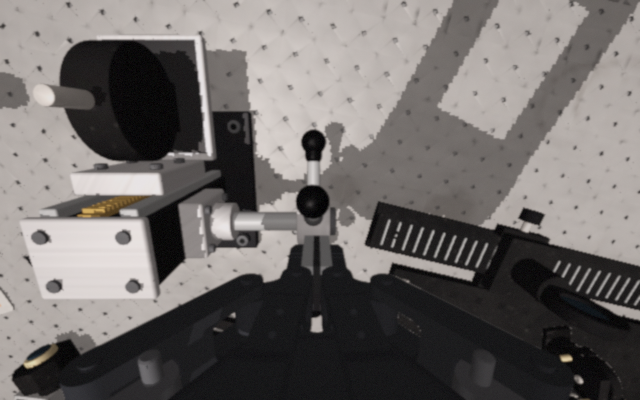

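```bash
python3 - <<'E'
from h import *
from scipy.optimize import least_squares
for f in ('w5','w6','w7','w8','c5','c6','c7','c10'):
    z=np.load(f+'.npz');c=z['c'];d=z['d']; ok=d>0
    D=c-np.array([.503,-.381,0]); u=D@X; v=D@Y
    m=ok&(abs(u)<.022)&(abs(v)<.026)&(c[...,2]>.07)&(c[...,2]<.13)
    if m.sum()<50: print(f,m.sum()); continue
    zz=c[...,2][m]; uu=u[m]
    fn=lambda p: np.hypot(uu-p[0],zz-p[1])-.0135
    r=least_squares(fn,[0,.095],loss='soft_l1',f_scale=.001)
    fn2=lambda p: np.hypot(uu-p[0],zz-p[1])-p[2]
    r2=least_squares(fn2,[0,.095,.0135],loss='soft_l1',f_scale=.001)
    t=ok&(abs(c[...,0]-.43)<.03)&(abs(c[...,1]+.33)<.04)&(c[...,2]<.02)
    D=c-np.array([.469,-.1865,0]); lx=D@X; ly=D@Y
    q=ok&(abs(lx)<.034)&(abs(ly)<.028)&(c[...,2]>.03)&(c[...,2]<.06)
    print(f,m.sum(),'axis z',r.x,np.median(abs(r.fun)),'free',r2.x,'top99',np.percentile(zz,99),'table',np.median(c[...,2][t]),'plat',np.median(c[q][:,2]))
E
```

```text
w5 934 axis z [0.0002 0.0951] 0.0005971023801186609 free [0.0002 0.0947 0.0139] top99 0.11025381692223363 table 0.0013235302664588722 plat 0.0409520130857757
w6 2498 axis z [-0.0003  0.0944] 0.0005879016923244296 free [0.0006 0.0922 0.0156] top99 0.10953710400908412 table 0.0010367459844305982 plat 0.040720957287828555
w7 1040 axis z [-0.001   0.0932] 0.0006442507757848477 free [-0.0006  0.0916  0.0149] top99 0.1082679098902653 table -0.00024454202850771045 plat 0.0394870407474025
w8 1535 axis z [-0.0004  0.0947] 0.0006542711377428082 free [-0.0008  0.093   0.015 ] top99 0.10983477687178785 table 0.0009578877967976185 plat 0.04084660985430813
c5 197 axis z [-0.0023  0.0939] 0.0017630681761697242 free [0.0003 0.0914 0.0165] top99 0.1100857464643844 table 0.0008663898519018498 plat 0.040696924675852675
c6 196 axis z [-0.0025  0.0942] 0.0017179554252517116 free [-0.0004  0.0923  0.0159] top99 0.11086880996974299 table 0.0008942144294491472 plat 0.04043193868052597
c7 195 axis z [-0.0023  0.0938] 0.0017025245796913613 free [0.0005 0.0914 0.0166] top99 0.11016882170349687 table 0.0007068453118868057 plat 0.041385893054532885
c10 198 axis z [-0.0023  0.0942] 0.001859678754309809 free [0.0002 0.092  0.0162] top99 0.11031204998237673 table 0.0006750673528561624 plat 0.04806371234304352
```

```bash
python3 -m inch '[{"gripper":255,"delta_pos":[-0.006,-0.0012,0],"rot":[0,0,0]},{"gripper":255,"delta_pos":[0,0,0.05],"rot":[0,0,0]},{"gripper":255,"delta_pos":[0,0,0.045],"rot":[0,0,0]},{"gripper":255,"delta_pos":[0,0,0],"rot":[0,0,0]},{"gripper":255,"delta_pos":[-0.045,-0.009,0],"rot":[0,0,0]},{"gripper":255,"delta_pos":[-0.05,-0.01,0],"rot":[0,0,0]},{"gripper":255,"delta_pos":[0,0,0],"rot":[0,0,0]},{"gripper":255,"delta_pos":[0,0,-0.05],"rot":[0,0,0]},{"gripper":255,"delta_pos":[0,0,-0.045],"rot":[0,0,0]},{"gripper":255,"delta_pos":[0,0,0],"rot":[0,0,0]},{"gripper":255,"delta_pos":[0,0,0],"rot":[0,0,0]}]';python3 - <<'E'
from h import *
tool(); print((sense()['tcp_pos']-H)@X)
look('wrist','w13',[]); meas('w13')
E
```

```text
clock: 22.95
tcp_pos: [0.4718, -0.085, 0.1016]
tool_rot: [-0.154, 1.564, 0.154]
ft_force: [1.0, 0.0, 0.1]
finger_gap: -0.0002
t 22.95 tcp [ 0.4718 -0.085   0.1016] F [0.9575 0.0472 0.0739] gap -0.0002
 x [ 0.0013 -0.     -1.    ] y [-0.1947  0.9809 -0.0003] jawyaw 101.23 q [-0.2968 -0.007   1.7297  0.0004  1.4176 -2.0636]
-0.050946894695147335
platz 0.0566 3447 hist {np.float64(0.054): np.int64(131), np.float64(0.0555): np.int64(2333), np.float64(0.057): np.int64(1004), np.float64(0.0585): np.int64(43), np.float64(0.06): np.int64(40), np.float64(0.0615): np.int64(41), np.float64(0.063): np.int64(49), np.float64(0.0645): np.int64(62), np.float64(0.066): np.int64(66), np.float64(0.0675): np.int64(66), np.float64(0.069): np.int64(85), np.float64(0.0705): np.int64(71), np.float64(0.072): np.int64(87), np.float64(0.0735): np.int64(100)}
stem top pcts [0.1134 0.1169 0.1264 0.1346] mean -6.514534347435363e-05 0.005361837163233617
wheel phi {np.int64(-102): np.int64(86), np.int64(-96): np.int64(267), np.int64(-30): np.int64(79), np.int64(-24): np.int64(47)}
table 0.001370415835394545
 ball 355 -0.0512 0.0009 [315. 227.]
 ball 126 -0.0241 0.0541 [316. 318.]
```

View pics/w13.png

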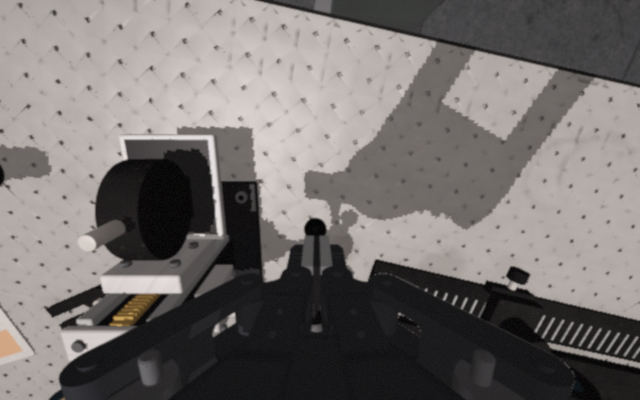

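```bash
python3 -m inch '[{"gripper":255,"delta_pos":[0.0098,0.0019,0],"rot":[0,0,0]},{"gripper":255,"delta_pos":[0.0098,0.0019,0],"rot":[0,0,0]},{"gripper":255,"delta_pos":[0.0098,0.0019,0],"rot":[0,0,0]},{"gripper":255,"delta_pos":[0.0098,0.0019,0],"rot":[0,0,0]},{"gripper":255,"delta_pos":[0.0098,0.0019,0],"rot":[0,0,0]},{"gripper":255,"delta_pos":[0.0098,0.0019,0],"rot":[0,0,0]},{"gripper":255,"delta_pos":[0.0098,0.0019,0],"rot":[0,0,0]},{"gripper":255,"delta_pos":[0.0098,0.0019,0],"rot":[0,0,0]},{"gripper":255,"delta_pos":[0,0,0],"rot":[0,0,0]},{"gripper":255,"delta_pos":[0,0,0],"rot":[0,0,0]}]';python3 - <<'E'
from h import *
tool(); print((sense()['tcp_pos']-H)@X)
look('wrist','w14',[]); meas('w14')
look('scene','c14',['sensor_window','laser_aperture'])
E
```

```text
clock: 24.25
tcp_pos: [0.5177, -0.0762, 0.1009]
tool_rot: [-0.154, 1.567, 0.153]
ft_force: [-3.9, -1.3, 2.3]
finger_gap: 0.0002
t 24.25 tcp [ 0.5177 -0.0762  0.1009] F [-3.9418 -1.2906  2.3403] gap 0.0002
 x [-0.0014 -0.0008 -1.    ] y [-0.1945  0.9809 -0.0005] jawyaw 101.21 q [-0.2538  0.0923  1.628  -0.0011  1.4226 -2.0202]
-0.004287076692792672
platz 0.0622 3699 hist {np.float64(0.06): np.int64(634), np.float64(0.0615): np.int64(2632), np.float64(0.063): np.int64(458), np.float64(0.0645): np.int64(57), np.float64(0.066): np.int64(62), np.float64(0.0675): np.int64(59), np.float64(0.069): np.int64(81), np.float64(0.0705): np.int64(74), np.float64(0.072): np.int64(89), np.float64(0.0735): np.int64(99)}
stem top pcts [0.1182 0.1223 0.1305 0.14  ] mean 0.0022495101156221496 0.0063150687669202565
wheel phi {np.int64(-126): np.int64(14), np.int64(-120): np.int64(216), np.int64(-114): np.int64(33), np.int64(-60): np.int64(26), np.int64(-54): np.int64(267), np.int64(-48): np.int64(432), np.int64(-42): np.int64(37), np.int64(-24): np.int64(23), np.int64(-18): np.int64(516), np.int64(-12): np.int64(195), np.int64(12): np.int64(52), np.int64(18): np.int64(56)}
table 0.0007817907217791964
 ball 324 -0.0432 -0.0174 [316. 167.]
 ball 785 -0.0398 0.0417 [315. 191.]
 ball 825 -0.0127 0.0604 [315. 254.]
 ball 108 0.0183 0.0567 [316. 317.]
sensor_window [(array([ 0.4745, -0.1984,  0.09  ]), 0.53)]
laser_aperture [(array([ 0.4961, -0.3505,  0.0928]), 0.55)]
```

```bash
python3 -m inch '[{"gripper":255,"delta_pos":[0.0045,0.0009,0],"rot":[0,0,0]},{"gripper":255,"delta_pos":[0.0045,0.0009,0],"rot":[0,0,0]},{"gripper":255,"delta_pos":[0,0,0],"rot":[0,0,0]},{"gripper":255,"delta_pos":[0,0,0],"rot":[0,0,0]}]';python3 - <<'E'
from h import *
tool(); print((sense()['tcp_pos']-H)@X)
look('wrist','w15',[]); meas('w15')
E
```

```text
clock: 24.95
tcp_pos: [0.5219, -0.0752, 0.1]
tool_rot: [-0.154, 1.57, 0.153]
ft_force: [-5.4, -2.4, 1.2]
finger_gap: -0.0003
t 24.95 tcp [ 0.5219 -0.0752  0.1   ] F [-5.4069 -2.4181  1.2113] gap -0.0003
 x [-0.0043 -0.0006 -1.    ] y [-0.1943  0.9809  0.0002] jawyaw 101.2 q [-0.2496  0.1037  1.6174 -0.0017  1.4245 -2.0157]
4.724410196432882e-05
platz 0.0632 3727 hist {np.float64(0.06): np.int64(29), np.float64(0.0615): np.int64(1515), np.float64(0.063): np.int64(2116), np.float64(0.0645): np.int64(147), np.float64(0.066): np.int64(47), np.float64(0.0675): np.int64(73), np.float64(0.069): np.int64(65), np.float64(0.0705): np.int64(81), np.float64(0.072): np.int64(86), np.float64(0.0735): np.int64(108)}
stem top pcts [0.1192 0.1233 0.1318 0.141 ] mean 0.002534045423881484 0.006439772147818571
wheel phi {np.int64(-114): np.int64(121), np.int64(-108): np.int64(189), np.int64(-54): np.int64(9), np.int64(-48): np.int64(219), np.int64(-42): np.int64(429), np.int64(-36): np.int64(171), np.int64(-18): np.int64(52), np.int64(-12): np.int64(637), np.int64(-6): np.int64(40), np.int64(18): np.int64(43), np.int64(24): np.int64(74)}
table 0.0008303690387946316
 ball 378 -0.0462 -0.0116 [315. 158.]
 ball 834 -0.0352 0.0462 [315. 195.]
 ball 805 -0.0084 0.0613 [314. 256.]
 ball 120 0.0247 0.0538 [316. 317.]
```

```bash
python3 -m inch '[{"gripper":255,"delta_pos":[-0.006,-0.0012,0],"rot":[0,0,0]},{"gripper":255,"delta_pos":[0,0,0.06],"rot":[0,0,0]},{"gripper":255,"delta_pos":[0,0,0.09],"rot":[0,0,0]},{"gripper":255,"delta_pos":[0.03,0,0.09],"rot":[0,0,0]},{"gripper":255,"delta_pos":[0.04,-0.06,0.04],"rot":[0,0,0]},{"gripper":255,"delta_pos":[0,-0.07,0.04],"rot":[0,0,0]},{"gripper":255,"delta_pos":[0,-0.07,0],"rot":[0,0,0]},{"gripper":255,"delta_pos":[0,0,0],"rot":[0,0,0]},{"gripper":255,"delta_pos":[0,0,0],"rot":[0,0,0]},{"gripper":255,"delta_pos":[0,0,0],"rot":[0,0,0]}]';python3 - <<'E'
from h import *
from scipy.optimize import least_squares
tool()
look('wrist','w16',['sensor_center','sensor_window','platform_top','laser_aperture']); meas('w16')
look('scene','c16',['sensor_center','sensor_window','laser_aperture'])
look('side','s16',['sensor_center','sensor_stem'])
for f in ('w16','c16'):
    z=np.load(f+'.npz');c=z['c'];d=z['d']; ok=d>0
    D=c-np.array([.503,-.381,0]); u=D@X; v=D@Y
    m=ok&(abs(u)<.022)&(abs(v)<.026)&(c[...,2]>.07)&(c[...,2]<.13)
    zz=c[...,2][m]; uu=u[m]
    r=least_squares(lambda p: np.hypot(uu-p[0],zz-p[1])-.0135,[0,.095],loss='soft_l1',f_scale=.001)
    D=c-np.array([.469,-.1865,0]); lx=D@X; ly=D@Y
    q=ok&(abs(lx)<.034)&(abs(ly)<.028)&(c[...,2]>.058)&(c[...,2]<.068)
    print(f,m.sum(),'axis z',r.x,'plat',np.median(c[q][:,2]),q.sum())
p=np.load('c16.npz')['p']; u=proj('scene',[.49,-.24,.09])[0].astype(int)
q=p[max(0,u[1]-60):u[1]+60,u[0]-80:u[0]+80]; cv2.imwrite('pics/c16c.png',cv2.resize(q[:,:,::-1],None,fx=5,fy=5,interpolation=cv2.INTER_CUBIC))
E
```

```text
clock: 26.25
tcp_pos: [0.5621, -0.1942, 0.293]
tool_rot: [-0.155, 1.565, 0.155]
ft_force: [-0.6, 0.2, 0.6]
finger_gap: 0.0002
t 26.25 tcp [ 0.5621 -0.1942  0.293 ] F [-0.6297  0.2031  0.5814] gap 0.0002
 x [ 0.0006  0.0006 -1.    ] y [-0.1962  0.9806  0.0005] jawyaw 101.31 q [-0.4285  0.185   1.1402  0.0009  1.8161 -2.1965]
sensor_center [(array([ 0.4735, -0.1848,  0.0975]), 0.75)]
sensor_window [(array([ 0.473 , -0.2021,  0.0961]), 0.72)]
platform_top [(array([ 0.4663, -0.1877,  0.0634]), 0.85)]
laser_aperture [(array([ 0.4966, -0.3492,  0.095 ]), 0.57)]
platz 0.0633 1203 hist {np.float64(0.0615): np.int64(437), np.float64(0.063): np.int64(703), np.float64(0.0645): np.int64(83)}
stem top pcts [0.1202 0.1232 0.1241 0.1397] mean 0.0028312873949092707 0.0010044427909621553
wheel phi {np.int64(-114): np.int64(33), np.int64(-108): np.int64(53), np.int64(-48): np.int64(34), np.int64(-42): np.int64(89), np.int64(-36): np.int64(41), np.int64(18): np.int64(78), np.int64(24): np.int64(69), np.int64(30): np.int64(11), np.int64(90): np.int64(66), np.int64(96): np.int64(11)}
table 0.0010043507379979832
 ball 105 -0.0462 -0.0119 [409. 128.]
 ball 174 -0.0339 0.0473 [424. 140.]
 ball 165 0.0225 0.0539 [421. 190.]
 ball 94 0.0487 0.0004 [405. 200.]
sensor_center [(array([ 0.4718, -0.1852,  0.1035]), 0.73)]
sensor_window [(array([ 0.4748, -0.1988,  0.0921]), 0.56)]
laser_aperture [(array([ 0.4913, -0.3494,  0.0945]), 0.56)]
sensor_center [(array([ 0.4722, -0.1849,  0.1023]), 0.83)]
sensor_stem [(array([ 0.4741, -0.1896,  0.1316]), 0.6)]
w16 1197 axis z [-0.0003  0.0947] plat 0.06330429050143874 1238
c16 194 axis z [-0.0023  0.0942] plat 0.06333351510675433 145
```

View pics/w16.png

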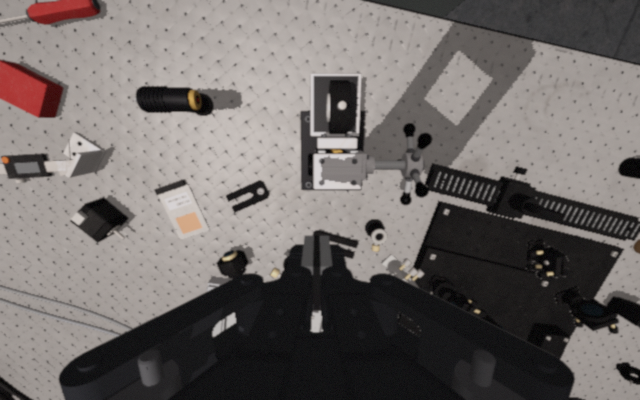

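View pics/c16c.png

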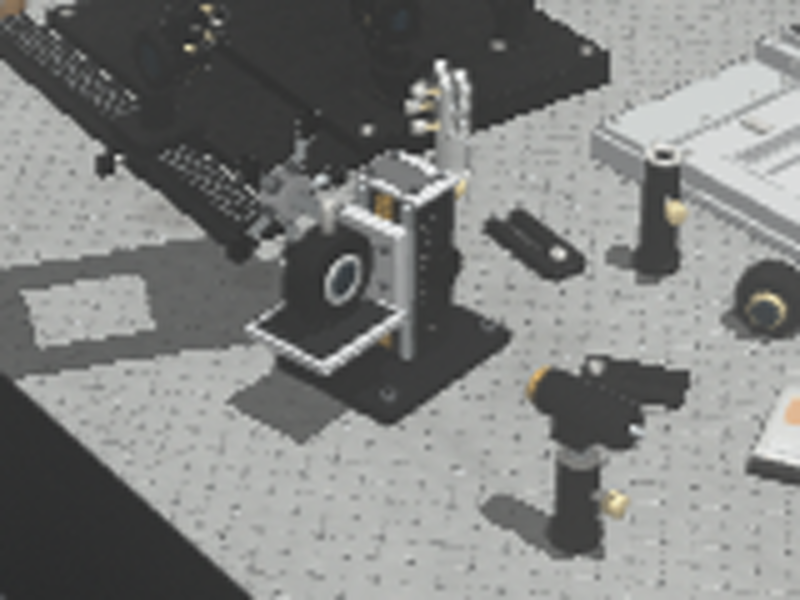

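```bash
python3 - <<'E'
from h import *
z=np.load('w16.npz');c=z['c'];d=z['d'];p=z['p']; ok=d>0
D=c-np.array([.469,-.1865,0]); lx=D@X; ly=D@Y
m=ok&(abs(lx)<.05)&(abs(ly)<.045)&(c[...,2]>.0605)&(c[...,2]<.067)
for s in (lx,ly): print(np.percentile(s[m],[0,1,2,98,99,100]))
m=ok&(abs(lx)<.02)&(abs(ly)<.02)&(c[...,2]>.1275)&(c[...,2]<.15); print('stem',m.sum(),lx[m].mean(),ly[m].mean(),np.percentile(c[m][:,2],[50,95]))
m=ok&(abs(lx)<.036)&(abs(ly)<.022)&(c[...,2]>.085)&(c[...,2]<.127); r=cv2.minAreaRect(c[m][:,:2].astype(np.float32)); print(r, (np.array([*r[0],0])-[.469,-.1865,0])@X)
cv2.imwrite('pics/w16c.png',cv2.resize(p[60:200,290:430][:,:,::-1],None,fx=4,fy=4,interpolation=cv2.INTER_CUBIC))
E
```

```text
[-0.0386 -0.0384 -0.0382  0.0355  0.0367  0.0456]
[-0.0307 -0.0306 -0.0306  0.0312  0.0317  0.0323]
stem 61 0.004220878981881304 0.0017182644760411407 [0.1428 0.1439]
((0.47393161058425903, -0.1858169436454773), (0.06025746837258339, 0.03375433385372162), 11.366643905639648) 0.004970361834670961
```

View pics/w16c.png

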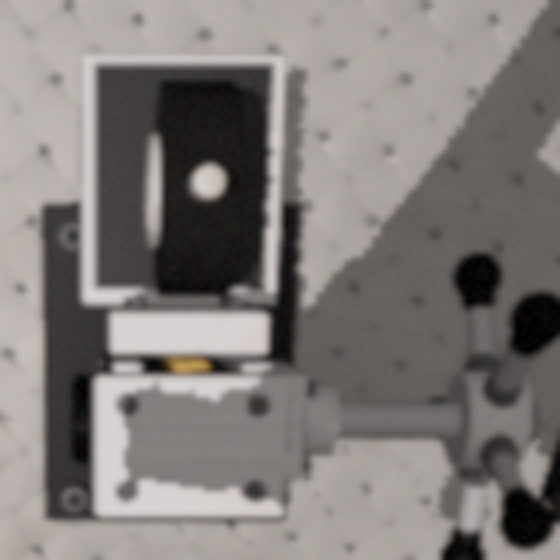

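```bash
python3 - <<'E'
from h import *
tool(); print(job_done())
E
```

```text
t 26.85 tcp [ 0.5617 -0.1955  0.293 ] F [ 0.2686 -0.6233 -0.5216] gap -0.0
 x [-0.0001  0.0001 -1.    ] y [-0.1945  0.9809  0.0001] jawyaw 101.22 q [-0.4302  0.1855  1.1396  0.0001  1.8166 -2.1968]
the job is handed in; nothing more can be done
None
```

The black power sensor is standing upright on the elevator platform with its window facing the laser. The platform is raised to laser height, and I handed the job in at 26.9 s. `job_done` gives no verdict, so what follows rests on my own last measurements.

I gripped the sensor by its stem, set it on the platform, and released it. I then raised the platform about 22.5 mm by pushing three spokes of the star wheel in turn with the closed fingers. The arm ended clear of everything.

- **Height:** depth data from the wrist camera puts the window's middle at 94.3 mm and the laser axis at 94.7 mm. The scene camera gives 94.3 mm and 94.2 mm. Both differences are well inside the 2.5 mm limit.
- **Facing:** the sensor's yaw measures 11.4° and the laser's 11.4°, with about 10° of error allowed.
- **Centring:** the stem is about 4–5 mm off the platform's middle toward the column and 1–2 mm sideways, inside the 10 mm limit but not perfectly centred.
- **Laser and loose things:** I saw no contact with them, but I did not re-measure the bystanders at the end.

One check disagreed: the trained networks were less consistent than the depth data. Window height minus laser height came out at +1.1 mm from one camera and −2.4 mm from the other, and right after placing their centre offset was up to about 9 mm. Their stated accuracy is about 4 mm, so I relied on the depth measurements.

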